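Pack the site-visit kit tray

TASK

Pack the kit tray for a site visit: from the group of six things on the open worktop in front of the robot, right of the tray, put the large jar, the wooden thread spool, the cork pad and the leather-covered block each into the foam recess cut for it, upright or lying flat as they are now and fully down on the recess floor. The smaller jar and the cardboard carton of that group are not part of the kit: leave them where they are, like everything along the back of the bench. Keep the large jar upright all the way, and let go of everything at the end.

Things in the scene. Friction and masses are not known exactly. Their poses are not given: they have to be found in the camera images.
- large_jar: The larger of two closed glass jars with white screw lids, standing: round body 60 mm in diameter up to 64 mm high, lid about 51 mm in diameter, 75 mm high in all, about 0.16 kg. Grasp the body. Origin: centre of the underside; z up.
- thread_spool: Wooden thread spool, standing, 39 mm in diameter over its flanges and 58 mm high, about 0.05 kg. It grips like a plain cylinder of 39 mm. Origin: centre of the underside; z up.
- cork_pad: Flat light-brown cork pad, 56 mm along its x, 80 mm along its y, 20 mm thick, about 0.03 kg, lying flat. Grasp across the 56 mm. Origin: centre of the underside; z up.
- leather_block: Brown leather-covered sanding block, 41 mm along its x, 62 mm along its y, 22 mm thick, about 0.05 kg, lying flat. Grasp across the 41 mm. Origin: centre of the underside; z up.
- small_jar: Look-alike that stays: the smaller closed glass jar with a white screw lid, 48 mm in diameter and 58 mm high, loose. Origin: centre of the underside; z up.
- carton: Look-alike that stays: closed cardboard carton, 50 mm along its x, 91 mm along its y, 32 mm high, loose. Origin: centre of the underside; z up.
- jar_recess: Target of the large jar: larger round recess, 78 mm in diameter. One of four fixed grey foam blocks (recess floors white), 120x120x14 mm, two by two in any order, 123 mm apart, in a fixed low wooden tray (260 mm square, lip 14 mm high). Origin: centre of its underside, 4 mm above the worktop; z up, x, y along its sides. Recess centred there, floor 6 mm and mouth 14 mm above the origin.
- spool_recess: Target of the thread spool: smaller round recess, 55 mm in diameter. One of four fixed grey foam blocks (recess floors white), 120x120x14 mm, two by two in any order, 123 mm apart, in a fixed low wooden tray (260 mm square, lip 14 mm high). Origin: centre of its underside, 4 mm above the worktop; z up, x, y along its sides. Recess centred there, floor 6 mm and mouth 14 mm above the origin.
- pad_recess: Target of the cork pad: larger rectangular recess, 76 mm along its x and 100 mm along its y. One of four fixed grey foam blocks (recess floors white), 120x120x14 mm, two by two in any order, 123 mm apart, in a fixed low wooden tray (260 mm square, lip 14 mm high). Origin: centre of its underside, 4 mm above the worktop; z up, x, y along its sides. Recess centred there, floor 6 mm and mouth 14 mm above the origin.
- block_recess: Target of the leather block: smaller rectangular recess, 57 mm along its x and 78 mm along its y. One of four fixed grey foam blocks (recess floors white), 120x120x14 mm, two by two in any order, 123 mm apart, in a fixed low wooden tray (260 mm square, lip 14 mm high). Origin: centre of its underside, 4 mm above the worktop; z up, x, y along its sides. Recess centred there, floor 6 mm and mouth 14 mm above the origin.
Things that resemble listed ones, but are neither listed nor needed, are in the scene too. Leave any black look-alike of the large_jar alone. Of the things shaped like the thread_spool, the wooden one is meant.

How it is judged:
By the outcome, as a careful person would: the job done as asked, in the order asked, and still so for the second after the job is handed in, with the robot touching nothing.
It also fails if it takes over 112 s, if anything falls off the work surface, if the arm or the gripper's body presses on something with over 40 N, if the wrist force passes 120 N, or if a joint passes its speed limit or range.

ROBOT

A 6-joint arm with a two-finger parallel gripper is mounted at the origin on a cart in front of the work surface, level with it; the furniture and walls round the work are solid. World frame = base frame: x ahead of the robot, y to its left, z up, the work surface at z = 0. Lengths are in mm, angles in rad, forces in N, time in s.
With the tool pointing down it reaches from about 275 to 975 mm from the base axis. Payload 8.4 kg.
Tool frame: the origin (TCP) lies at the very end of the fingers, on their centre line; the grasp point (between the pads) lies 19 mm behind it; x points along the fingers, y is the direction in which the jaws open and shut, and the axes are right-handed (so a half turn about x gives the same grasp; the last joint's range is limited). The gripper opens to 92 mm and grips with 3 to 60 N. Pads are 20 mm wide; open, the fingers measure 128 mm over their backs; the gripper's body (75 mm by 189 mm) begins 69 mm behind the grasp point.
Start: joints at [1.235, 0.353, 1.633, -0, 1.155, -0.002], TCP at [204.771, 590.505, 214.583] pointing down, gripper open.
Joint ranges: [-2.63, 2.63], [-0.92, 2.1], [0.06, 2.66], [-1.3, 4.44], [0, 2.69], [-3.02, 3.02]. Speed limits (rad/s): [2.22, 2.22, 2.79, 3.14, 3.14, 3.14].

INTERFACE

Orientations are given as a 3x3 rotation matrix whose columns are the frame's x, y, z axes.
In Python, from plant import arm gives the robot as it stands.
- The arm moves only by the shell command python3 -m inch 'ROWS'. ROWS is JSON, a list of rows, each an object of numbers: "x", "y", "z": the shift along the tool's x, y, z in cm; "ax", "ay", "az": the turn, a rotation vector about the tool's x, y, z in rad; "gripper": the closure, from -1 (fully open) to 1 (shut). In form: [{"x": .., "y": .., "z": .., "ax": .., "ay": .., "az": .., "gripper": ..}, ...]. A call has exactly 8 rows; each row is the pose to reach, as a shift and turn from the pose commanded when the call began, along the tool's axes at that moment; what a row does not reach only later rows make up. A row lasts 1/12 s, in which the tool goes at most 41.7 mm and 7.16 degrees, less where a joint would pass 70% of its speed; a pose out of reach is approached as far as the arm can. A call with a gripper value outside its range is refused whole. The fingers move at their own pace and stop on an object; the grip force is fixed at half the most. Time passes only in rows, so rows that repeat a pose let the fingers close, or fill a call up. It gives the time, the measured TCP pose, the force and the opening at its end, in the units of the state.
- arm.get_state(): the state, without advancing time (a new reading comes with each control period).
- arm.read_camera(name): name is "scene" or "top" or "wrist"; returns a dict with "frame" (400x640x3 uint8, red, green, blue), "range_z" (400x640 float32, mm along the optical axis (not along the pixel's ray), 0 where there is no reading), "K" (3x3 intrinsics, pixels), "rvec" (rotation vector, rad) and "tvec" (3), from world to camera coordinates, as OpenCV has them. Camera axes: x right, y down, z forward; pixel columns grow to the right and rows downward; lengths in mm; the calibration is good to about 2 mm. A picture is of the moment at which its call begins.
- arm.hand_in(): hands the job in, once; it reports no verdict.
The state is a dict: "t": time; "qpos": joint angles; "dq": joint speeds; "joint_efforts": joint torques, N m; "ee_pos": TCP position; "eef_rot": TCP orientation; "wrist_force": force on the tool from outside, world axes, zero at the start; "ft_torque": the same for the moment, N m; "grip_width": finger opening in mm.
Only numpy, scipy, OpenCV 4.12 (cv2) and the standard library are available. Lean on these libraries where they do the work, as an engineer would, in place of code of your own. Each camera call takes 0.05 s, during which the arm holds its last target.

## Working session

There is one attempt and no reset: what is moved stays moved. The work goes in short steps, Python scripts to look and compute and a shell command to move; the robot and the scene stay as the last step left them, time stands still between calls to the robot, and variables do not carry over. Pictures are saved under pics/ and viewed, and the job is handed in when it is done.

```bash
ls; mkdir -p pics; python3 - <<'E'
from plant import arm
import cv2,numpy as np
s=arm.get_state()
for k,v in s.items(): print(k,np.round(v,3).tolist())
for n in("scene","top","wrist"):
    c=arm.read_camera(n); cv2.imwrite(f"pics/{n}0.png",c["frame"][:,:,::-1]); np.savez(f"{n}0.npz",**c)
    print(n,c["K"].tolist(),c["rvec"],c["tvec"])
E
```

```text
pics
t 0.0
qpos [1.235, 0.354, 1.634, 0.0, 1.155, -0.002]
dq [0.001, -0.0, 0.0, 0.0, 0.001, -0.002]
joint_efforts [0.001, -59.385, -33.42, 0.07, 0.024, -0.0]
ee_pos [204.605, 590.04, 213.898]
eef_rot [[-0.0, 0.328, 0.945], [-0.001, 0.945, -0.328], [-1.0, -0.001, -0.0]]
wrist_force [-0.816, 0.485, -0.304]
ft_torque [0.008, -0.004, 0.01]
grip_width 91.985
scene [[416.34211921840284, 0.0, 323.4948954322689], [0.0, 416.34211921840284, 201.22867420767832], [0.0, 0.0, 1.0]] [ 2.37520569 -0.48962945  0.20856082] [-449.58056819  156.15039237 1242.14576024]
top [[415.37553602083875, 0.0, 310.8188285471209], [0.0, 415.37553602083875, 203.11680793356646], [0.0, 0.0, 1.0]] [ 2.13318204 -2.15013869  0.14328348] [ -24.27516601  470.96534846 1099.39690154]
wrist [[276.27233345320576, 0.0, 316.15316948923316], [0.0, 276.27233345320576, 205.18914231702675], [0.0, 0.0, 1.0]] [-2.3540314  -1.67604997 -0.24862097] [-624.00355197  -33.626493    391.74196926]
```

View pics/scene0.png

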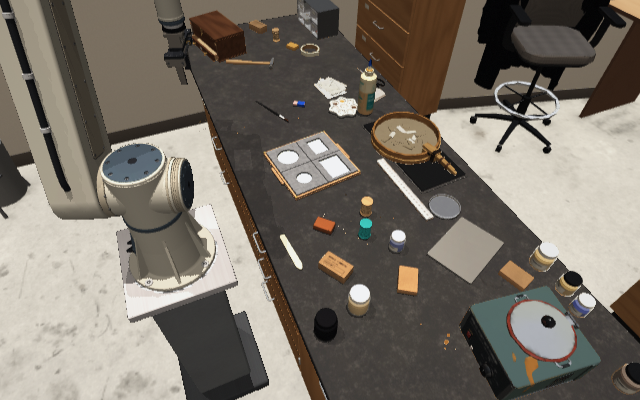

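View pics/top0.png

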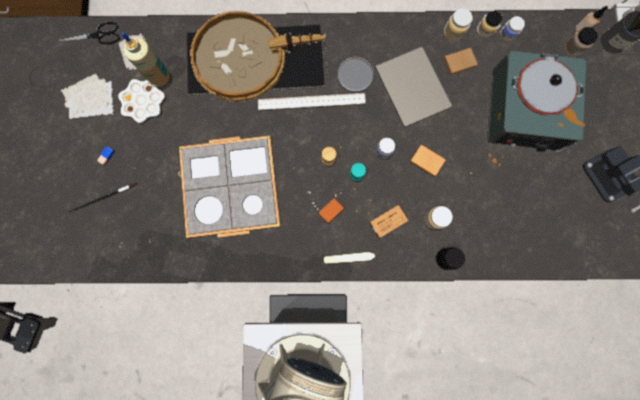

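View pics/wrist0.png

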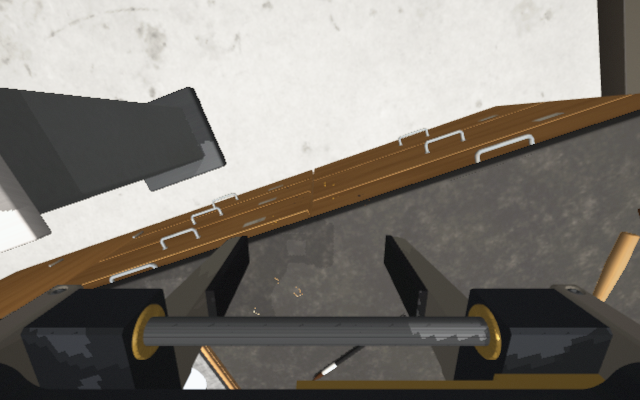

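Top view: the tray is at about (228,187), and the group is to its right at (330–450, 145–260). I'll enlarge it to identify each item.

```bash
python3 - <<'E'
import cv2
a=cv2.imread("pics/top0.png"); cv2.imwrite("pics/topA.png",cv2.resize(a[125:275,295:475],None,fx=4,fy=4,interpolation=cv2.INTER_CUBIC))
cv2.imwrite("pics/topB.png",cv2.resize(a[130:242,172:286],None,fx=5,fy=5,interpolation=cv2.INTER_CUBIC))
a=cv2.imread("pics/scene0.png"); cv2.imwrite("pics/sceneA.png",cv2.resize(a[185:345,270:440],None,fx=3.7,fy=3.7,interpolation=cv2.INTER_CUBIC))
E
```

```text
(no output)
```

View pics/topA.png

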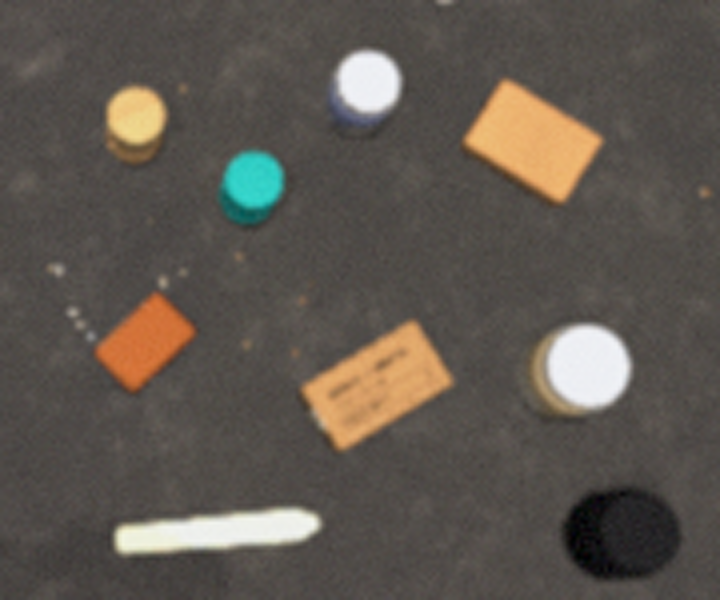

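View pics/topB.png

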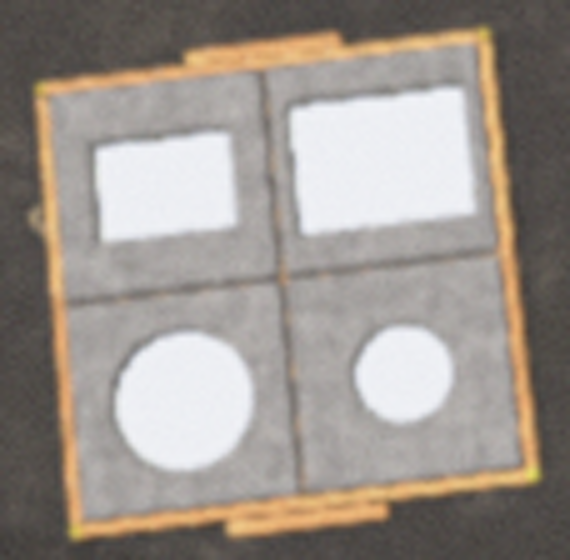

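View pics/sceneA.png

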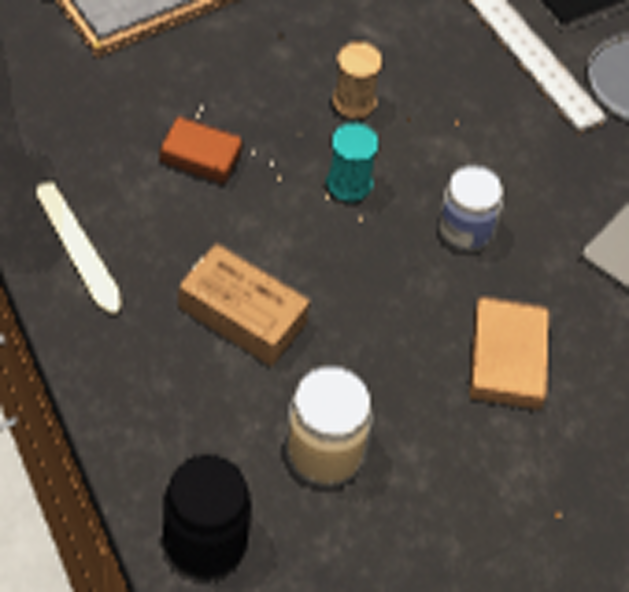

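Choices (top camera pixels):
- **Large jar:** white lid at (441,217). Lookalikes are the black jar (451,259) and the small jar (387,147).
- **Wooden spool:** (329,155). Lookalike is the teal spool (358,172).
- **Cork pad:** plain, at (428,160). Lookalikes are the printed carton (389,221) and the tan pad at the back (461,60).
- **Leather block:** red-brown, at (331,211).
- **Recesses:** jar (209,210), spool (252,205), pad (249,163), block (206,168).

Next I'll measure them.

```bash
cat > h.py <<'E'
import numpy as np,cv2
def cloud(c):
    K=c["K"];R=cv2.Rodrigues(c["rvec"])[0];t=np.asarray(c["tvec"]).ravel()
    z=c["range_z"];v,u=np.mgrid[:z.shape[0],:z.shape[1]]
    P=np.stack([(u-K[0,2])/K[0,0]*z,(v-K[1,2])/K[1,1]*z,z],-1)
    W=(P-t)@R; W[z<=0]=np.nan
    return W
def plane(c,u,v,h):
    K=c["K"];R=cv2.Rodrigues(c["rvec"])[0];t=np.asarray(c["tvec"]).ravel()
    d=R.T@np.array([(u-K[0,2])/K[0,0],(v-K[1,2])/K[1,1],1]);o=-R.T@t
    return o+d*(h-o[2])/d[2]
E
python3 - <<'E'
from h import *
T=dict(np.load("top0.npz"));S=dict(np.load("scene0.npz"))
WT,WS=cloud(T),cloud(S)
print("table z",np.nanmedian(WT[180:260,290:310,2]),np.nanmedian(WS[215:240,345:352,2]))
items=dict(jar=((441,217),75),black=((451,259),75),spool=((329,155),58),teal=((358,172),58),sj=((387,147),58),pad=((428,160),20),carton=((389,221),32),block=((331,211),22))
for n,((u,v),h) in items.items():
    g=plane(T,u,v,h)
    for nm,W in(("top",WT),("scn",WS)):
        m=(np.hypot(W[...,0]-g[0],W[...,1]-g[1])<60)&(abs(W[...,2]-h)<7)
        lab,L=cv2.connectedComponents(m.astype(np.uint8)); 
        ks=[(L==k).sum() for k in range(1,lab)]
        if not ks: print(n,nm,"none");continue
        # component nearest
        best=min(range(1,lab),key=lambda k:np.hypot(*(np.median(W[L==k][:,:2],0)-g[:2]))-(0 if (L==k).sum()>15 else -999))
        p=W[L==best]
        r=cv2.minAreaRect(p[:,:2].astype(np.float32))
        (cc,rr)=cv2.minEnclosingCircle(p[:,:2].astype(np.float32))
        print(n,nm,len(p),"z",round(np.median(p[:,2]),1),"mean",p[:,:2].mean(0).round(1),"rect",np.round(r[0],1),np.round(r[1],1),round(r[2],1),"guess",g[:2].round(1))
# recess floors & tray: white px
for nm,C,box in(("top",T,(130,242,172,286)),("scn",S,(125,205,255,365))):
    f=C["frame"].astype(int);m=np.zeros(f.shape[:2],np.uint8)
    a,b,c,d=box;m[a:b,c:d]=(f.min(2)>200)[a:b,c:d]
    n,L,st,ce=cv2.connectedComponentsWithStats(m)
    W=cloud(C)
    for k in range(1,n):
        if st[k,4]<80: continue
        vv,uu=np.where(L==k)
        P=np.array([plane(C,u,v,10)[:2] for u,v in zip(uu,vv)])
        r=cv2.minAreaRect(P.astype(np.float32))
        print(nm,"recess",ce[k].round(1),"z",np.nanmedian(W[L==k][:,2]).round(1),P.mean(0).round(1),np.round(r[0],1),np.round(r[1],1),round(r[2],1))
B=[(172+x/5-.4,130+y/5-.4) for x,y in((42,87),(486,35),(535,475),(75,532))]
B=np.array([plane(T,u,v,14)[:2] for u,v in B]);print(B.round(1),B.mean(0))
E
```

```text
table z 0.3356499842567614 -2.3888634752090327
jar top 331 z 75.9 mean [ 426.4 -367.2] rect [ 426.5 -367.9] [51.4 50. ] 89.9 guess [ 425.3 -367.5]
jar scn 298 z 73.4 mean [ 428.5 -372.1] rect [ 428.4 -372. ] [50.5 50. ] 59.3 guess [ 425.3 -367.5]
black top 348 z 76.0 mean [ 319.  -394.6] rect [ 319.2 -395. ] [50.8 51.1] 89.9 guess [ 316.6 -387.4]
black scn 342 z 73.3 mean [ 320.9 -399.7] rect [ 321.1 -398.8] [50.9 51.4] 10.8 guess [ 316.6 -387.4]
spool top 156 z 58.1 mean [601.9 -77. ] rect [602.7 -77.3] [35.5 37.8] 89.3 guess [598.8 -78.5]
spool scn 93 z 55.5 mean [604.2 -80.6] rect [603.8 -79.7] [39.1 35.1] 63.4 guess [598.8 -78.5]
teal top 160 z 58.2 mean [ 556.4 -155. ] rect [ 556.8 -154.8] [38.  35.3] 0.6 guess [ 550.9 -156. ]
teal scn 101 z 55.8 mean [ 559. -160.] rect [ 558.4 -160.2] [39.2 33.6] 62.5 guess [ 550.9 -156. ]
sj top 193 z 58.1 mean [ 623.1 -234.1] rect [ 623.7 -234.4] [40.8 42. ] 69.5 guess [ 619.5 -236.4]
sj scn 137 z 56.0 mean [ 626.2 -239.6] rect [ 626.5 -238.5] [41.1 41.6] 1.6 guess [ 619.5 -236.4]
pad top 567 z 20.2 mean [ 590.2 -354. ] rect [ 591.5 -354.8] [
[... 530 characters left out ...]
83.2]
top recess [248.  161.8] z 10.4 [593.9 149.3] [593.8 149.3] [74.  99.8] 6.8
top recess [204.7 167.1] z 10.3 [580. 272.] [580.  271.7] [54.5 77.4] 6.8
top recess [252.5 204.5] z 10.6 [471.9 135.1] [472.6 134.7] [50.8 52.2] 26.6
top recess [208.6 209.9] z 10.7 [457.8 257.4] [457.5 257.7] [75.6 73.1] 89.5
scn recess [317.1 146.5] z 7.3 [582.6 269.7] [582.8 269.5] [51.4 70.3] 5.4
scn recess [287.6 157.3] z 7.7 [460.  255.9] [460.3 256.2] [68.2 67.6] 34.2
scn recess [333.9 166.4] z 7.5 [596.  147.6] [596.7 147.3] [71.6 93.2] 7.3
scn recess [303.9 178.1] z 7.4 [475.1 133.8] [474.7 134. ] [45.8 45.7] 32.1
[[638.1 342.9]
 [666.   90.4]
 [414.5  61.5]
 [385.1 315. ]] [525.92475292 202.45313594]
```

```bash
cat > g.py <<'E'
import sys,numpy as np
from plant import arm
from scipy.spatial.transform import Rotation as Ro
s=arm.get_state();R=np.array(s["eef_rot"]);p=np.array(s["ee_pos"])
print("t",round(s["t"],2),"p",p.round(1),"yaw",np.degrees(np.arctan2(R[1,1],R[0,1])).round(1),"w",round(s["grip_width"],1),"F",np.round(s["wrist_force"],1),"q",np.round(s["qpos"],2))
a=list(map(float,sys.argv[1:]))
for i in range(0,len(a),4):
    x,y,z,th=a[i:i+4];th=np.radians(th)
    T=np.array([[0,np.cos(th),np.sin(th)],[0,np.sin(th),-np.cos(th)],[-1,0,0]])
    print("cm",(R.T@(np.array([x,y,z])-p)/10).round(2),"rad",Ro.from_matrix(R.T@T).as_rotvec().round(3),"mm",np.linalg.norm(np.array([x,y,z])-p).round())
    p,R=np.array([x,y,z]),T
E
python3 g.py 480 100 200 45 427.5 -369.5 170 45
```

```text
t 0.15 p [204.7 590.2 214. ] yaw 70.9 w 92.0 F [-0.3  0.4 -0.3] q [ 1.23  0.35  1.63  0.    1.16 -0.  ]
cm [  1.44 -37.29  42.08] rad [0.452 0.    0.001] mm 562.0
cm [  3.   -36.91  29.49] rad [0. 0. 0.] mm 473.0
```

```bash
python3 -m inch '[{"x":0.1,"y":-1.5,"z":1.7,"ax":0.03,"ay":0,"az":0,"gripper":-1},{"x":0.2,"y":-4,"z":4.5,"ax":0.08,"ay":0,"az":0,"gripper":-1},{"x":0.4,"y":-6.7,"z":7.5,"ax":0.14,"ay":0,"az":0,"gripper":-1},{"x":0.5,"y":-9.4,"z":10.5,"ax":0.2,"ay":0,"az":0,"gripper":-1},{"x":0.6,"y":-12.1,"z":13.6,"ax":0.27,"ay":0,"az":0,"gripper":-1},{"x":0.7,"y":-14.8,"z":16.7,"ax":0.34,"ay":0,"az":0,"gripper":-1},{"x":0.8,"y":-17.5,"z":19.7,"ax":0.4,"ay":0,"az":0,"gripper":-1},{"x":0.9,"y":-20.2,"z":22.8,"ax":0.452,"ay":0,"az":0,"gripper":-1}]'; python3 g.py 480 100 200 45 427.5 -369.5 170 45
```

```text
t: 0.82
ee_pos: [354.3, 323.1, 205.5]
eef_rot: [[0.0, 0.709, 0.705], [-0.0, 0.705, -0.709], [-1.0, -0.0, 0.0]]
wrist_force: [0.7, 0.6, -0.3]
grip_width: 92.1
t 0.82 p [354.3 323.1 205.5] yaw 44.8 w 92.1 F [ 0.7  0.6 -0.3] q [ 0.74  0.13  1.94 -0.    1.06 -0.05]
cm [ 0.55 -6.81 24.68] rad [-0.003  0.     0.   ] mm 256.0
cm [  3.   -36.91  29.49] rad [0. 0. 0.] mm 473.0
```

```bash
python3 -m inch '[{"x":0.1,"y":-0.9,"z":3.2,"ax":0,"ay":0,"az":0,"gripper":-1},{"x":0.2,"y":-1.8,"z":6.4,"ax":0,"ay":0,"az":0,"gripper":-1},{"x":0.3,"y":-2.7,"z":9.6,"ax":0,"ay":0,"az":0,"gripper":-1},{"x":0.3,"y":-3.6,"z":12.8,"ax":0,"ay":0,"az":0,"gripper":-1},{"x":0.4,"y":-4.4,"z":16,"ax":0,"ay":0,"az":0,"gripper":-1},{"x":0.4,"y":-5.2,"z":19.2,"ax":0,"ay":0,"az":0,"gripper":-1},{"x":0.5,"y":-6,"z":22.2,"ax":0,"ay":0,"az":0,"gripper":-1},{"x":0.5,"y":-7.5,"z":24.7,"ax":0,"ay":0,"az":0,"gripper":-1}]'
python3 -m inch '[{"x":0.2,"y":-2.6,"z":2.1,"ax":0,"ay":0,"az":0,"gripper":-1},{"x":0.4,"y":-5.2,"z":4.2,"ax":0,"ay":0,"az":0,"gripper":-1},{"x":0.6,"y":-7.8,"z":6.3,"ax":0,"ay":0,"az":0,"gripper":-1},{"x":0.9,"y":-10.4,"z":8.4,"ax":0,"ay":0,"az":0,"gripper":-1},{"x":1.2,"y":-13,"z":10.5,"ax":0,"ay":0,"az":0,"gripper":-1},{"x":1.5,"y":-15.6,"z":12.6,"ax":0,"ay":0,"az":0,"gripper":-1},{"x":1.8,"y":-18.2,"z":14.7,"ax":0,"ay":0,"az":0,"gripper":-1},{"x":2,"y":-20.8,"z":16.8,"ax":0,"ay":0,"az":0,"gripper":-1}]'; python3 g.py  427.5 -369.5 170 45
```

```text
t: 1.48
ee_pos: [477.1, 95.7, 200.6]
eef_rot: [[0.001, 0.708, 0.707], [0.0, 0.707, -0.708], [-1.0, 0.001, 0.001]]
wrist_force: [-0.4, 0.5, 0.5]
grip_width: 91.4
t: 2.15
ee_pos: [446.4, -170.2, 180.3]
eef_rot: [[-0.0, 0.707, 0.707], [0.0, 0.707, -0.707], [-1.0, -0.0, -0.0]]
wrist_force: [0.7, 1.5, -0.2]
grip_width: 91.8
t 2.15 p [ 446.4 -170.2  180.3] yaw 45.0 w 91.8 F [ 0.7  1.5 -0.2] q [-0.37  0.16  1.97  0.    1.   -1.15]
cm [  1.03 -15.43  12.76] rad [-0. -0.  0.] mm 201.0
```

```bash
python3 -m inch '[{"x":0.1,"y":-2.6,"z":2.1,"ax":0,"ay":0,"az":0,"gripper":-1},{"x":0.3,"y":-5.2,"z":4.2,"ax":0,"ay":0,"az":0,"gripper":-1},{"x":0.5,"y":-7.8,"z":6.3,"ax":0,"ay":0,"az":0,"gripper":-1},{"x":0.7,"y":-10.4,"z":8.4,"ax":0,"ay":0,"az":0,"gripper":-1},{"x":0.9,"y":-12.8,"z":10.5,"ax":0,"ay":0,"az":0,"gripper":-1},{"x":1.0,"y":-14.6,"z":12,"ax":0,"ay":0,"az":0,"gripper":-1},{"x":1.0,"y":-15.4,"z":12.8,"ax":0,"ay":0,"az":0,"gripper":-1},{"x":1.0,"y":-15.4,"z":12.8,"ax":0,"ay":0,"az":0,"gripper":-1}]'; python3 - <<'E'
from plant import arm
import cv2,numpy as np
for n in("top","wrist"):
    c=arm.read_camera(n); cv2.imwrite(f"pics/{n}1.png",c["frame"][:,:,::-1]); np.savez(f"{n}1.npz",**c)
E
python3 g.py  427.5 -369.5 25 45
```

```text
t: 2.82
ee_pos: [428.5, -369.8, 170.3]
eef_rot: [[-0.0, 0.709, 0.705], [-0.0, 0.705, -0.709], [-1.0, -0.0, 0.0]]
wrist_force: [0.2, 0.5, 0.1]
grip_width: 91.8
t 2.92 p [ 428.5 -367.2  170.3] yaw 44.9 w 92.1 F [-0.8  0.2  0.9] q [-0.71  0.31  1.81  0.    1.03 -1.5 ]
cm [14.53 -0.24  0.11] rad [-0.001 -0.001 -0.   ] mm 145.0
```

View pics/wrist1.png

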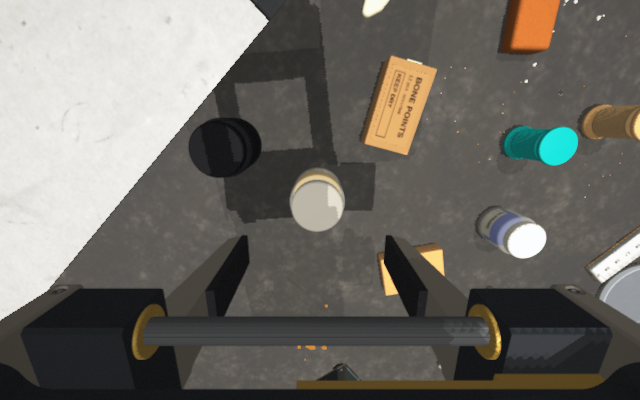

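View pics/top1.png

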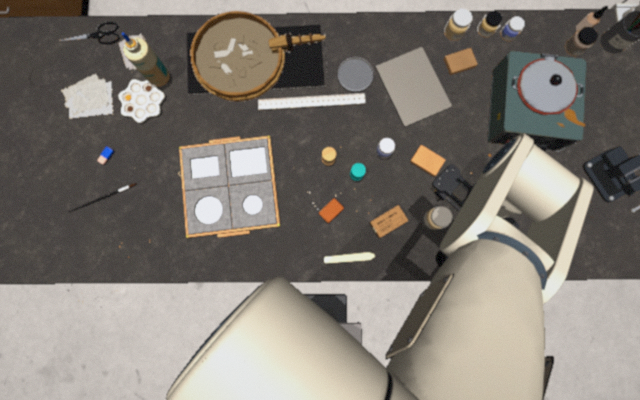

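```bash
python3 - <<'E'
from h import *
P=np.array([[428.5,-368,170],[427,-369,75],[427,-369,0]],float)
for n in("top1","wrist1"):
    c=np.load(n+".npz");print(n,cv2.projectPoints(P,c["rvec"],c["tvec"],c["K"],None)[0].reshape(-1,2).round(1).tolist(), (-cv2.Rodrigues(c["rvec"])[0].T@c["tvec"]).round(1))
c=np.load("wrist1.npz");W=cloud(c);m=(abs(W[...,2]-75)<6)&(np.hypot(W[...,0]-427,W[...,1]+369)<45);p=W[m];print(len(p),p.mean(0),cv2.minAreaRect(p[:,:2].astype(np.float32)))
for n,(x,y,h,r) in dict(pad=(592,-357,20,55),carton=(420,-240,32,60),block=(452,-84,22,45),spool=(603,-78,58,30)).items():
    m=(abs(W[...,2]-h)<6)&(np.hypot(W[...,0]-x,W[...,1]-y)<r);p=W[m];
    if len(p)>20:print(n,len(p),p.mean(0).round(1),cv2.minAreaRect(p[:,:2].astype(np.float32)))
E
```

```text
top1 [[453.1, 211.2], [441.6, 216.3], [433.5, 219.4]] [ 307.9  -39.3 1155.3]
wrist1 [[316.6, 247.8], [314.6, 206.1], [314.9, 188.6]] [ 370.4 -310.3  340.4]
2075 [ 428.87392418 -367.59031861   75.19944528] ((429.4005126953125, -368.24041748046875), (52.06263732910156, 52.607295989990234), 0.7282952666282654)
pad 656 [ 589.  -351.9   19.9] ((594.6250610351562, -355.3406677246094), (80.02677917480469, 55.17692565917969), 56.884521484375)
carton 4355 [ 421.3 -237.4   32.1] ((422.8040466308594, -238.21998596191406), (50.6197395324707, 91.0536880493164), 30.408239364624023)
block 2150 [460.  -90.4  21.6] ((461.198486328125, -88.96170043945312), (41.592308044433594, 45.38930130004883), 43.51366424560547)
spool 238 [597.3 -91.1  56.9] ((598.0345458984375, -90.83655548095703), (9.134390830993652, 30.429759979248047), 59.6698112487793)
```

The wrist camera puts the jar lid at (429,−368), in line with the tool, so I'm descending.

```bash
python3 -m inch '[{"x":2.2,"y":-0.1,"z":0,"ax":0,"ay":0,"az":0,"gripper":-1},{"x":4.6,"y":-0.1,"z":0,"ax":0,"ay":0,"az":0,"gripper":-1},{"x":7,"y":-0.1,"z":0,"ax":0,"ay":0,"az":0,"gripper":-1},{"x":9.4,"y":-0.1,"z":0,"ax":0,"ay":0,"az":0,"gripper":-1},{"x":11.8,"y":-0.1,"z":0,"ax":0,"ay":0,"az":0,"gripper":-1},{"x":13.5,"y":-0.1,"z":0,"ax":0,"ay":0,"az":0,"gripper":-1},{"x":14.5,"y":-0.1,"z":0,"ax":0,"ay":0,"az":0,"gripper":-1},{"x":14.5,"y":-0.1,"z":0,"ax":0,"ay":0,"az":0,"gripper":-1}]'
python3 -m inch '[{"x":0,"y":0,"z":0,"ax":0,"ay":0,"az":0,"gripper":1},{"x":0,"y":0,"z":0,"ax":0,"ay":0,"az":0,"gripper":1},{"x":0,"y":0,"z":0,"ax":0,"ay":0,"az":0,"gripper":1},{"x":0,"y":0,"z":0,"ax":0,"ay":0,"az":0,"gripper":1},{"x":0,"y":0,"z":0,"ax":0,"ay":0,"az":0,"gripper":1},{"x":0,"y":0,"z":0,"ax":0,"ay":0,"az":0,"gripper":1},{"x":0,"y":0,"z":0,"ax":0,"ay":0,"az":0,"gripper":1},{"x":0,"y":0,"z":0,"ax":0,"ay":0,"az":0,"gripper":1}]'; python3 g.py 450 -180 150 45 470 80 150 45 459 257 60 45
```

```text
t: 3.58
ee_pos: [427.2, -366.4, 23.9]
eef_rot: [[-0.003, 0.706, 0.708], [0.002, 0.708, -0.706], [-1.0, -0.0, -0.004]]
wrist_force: [-0.2, -0.0, 0.5]
grip_width: 92.0
t: 4.25
ee_pos: [428.5, -369.1, 26.4]
eef_rot: [[0.001, 0.708, 0.707], [-0.001, 0.707, -0.708], [-1.0, 0.0, 0.001]]
wrist_force: [0.0, 1.0, 6.1]
grip_width: 58.9
t 4.25 p [ 428.5 -369.1   26.4] yaw 45.0 w 58.9 F [0.  1.  6.1] q [-0.71  0.51  1.9   0.    0.74 -1.5 ]
cm [-12.37  14.89 -11.84] rad [-0.001  0.001 -0.   ] mm 227.0
cm [  0.    19.8  -16.97] rad [0. 0. 0.] mm 261.0
cm [  9.    11.74 -13.29] rad [0. 0. 0.] mm 199.0
```

```bash
python3 -m inch '[{"x":-1,"y":0,"z":0,"ax":0,"ay":0,"az":0,"gripper":1},{"x":-2.8,"y":0,"z":0,"ax":0,"ay":0,"az":0,"gripper":1},{"x":-4.8,"y":0,"z":0,"ax":0,"ay":0,"az":0,"gripper":1},{"x":-6.8,"y":0,"z":0,"ax":0,"ay":0,"az":0,"gripper":1},{"x":-8.8,"y":0,"z":0,"ax":0,"ay":0,"az":0,"gripper":1},{"x":-10.4,"y":0,"z":0,"ax":0,"ay":0,"az":0,"gripper":1},{"x":-11.5,"y":0.3,"z":-0.3,"ax":0,"ay":0,"az":0,"gripper":1},{"x":-12,"y":1,"z":-0.8,"ax":0,"ay":0,"az":0,"gripper":1}]'
python3 -m inch '[{"x":0,"y":1.4,"z":-1.2,"ax":0,"ay":0,"az":0,"gripper":1},{"x":0,"y":3.2,"z":-2.6,"ax":0,"ay":0,"az":0,"gripper":1},{"x":0,"y":5.2,"z":-4.2,"ax":0,"ay":0,"az":0,"gripper":1},{"x":0,"y":7.2,"z":-5.8,"ax":0,"ay":0,"az":0,"gripper":1},{"x":0,"y":9.2,"z":-7.4,"ax":0,"ay":0,"az":0,"gripper":1},{"x":0,"y":11.2,"z":-9,"ax":0,"ay":0,"az":0,"gripper":1},{"x":0,"y":13.2,"z":-10.6,"ax":0,"ay":0,"az":0,"gripper":1},{"x":0,"y":15.2,"z":-12.3,"ax":0,"ay":0,"az":0,"gripper":1}]'; python3 g.py 465 80 150 45 459 257 150 45
```

```text
t: 4.92
ee_pos: [429.7, -356.6, 147.5]
eef_rot: [[0.002, 0.708, 0.706], [-0.002, 0.706, -0.708], [-1.0, -0.0, 0.002]]
wrist_force: [1.2, -0.3, -1.8]
grip_width: 58.7
t: 5.58
ee_pos: [449.2, -159.6, 145.0]
eef_rot: [[-0.001, 0.707, 0.707], [0.001, 0.707, -0.707], [-1.0, -0.0, -0.001]]
wrist_force: [0.4, 0.1, -1.3]
grip_width: 58.8
t 5.58 p [ 449.2 -159.6  145. ] yaw 45.0 w 58.8 F [ 0.4  0.1 -1.3] q [-0.34  0.21  2.01  0.    0.92 -1.13]
cm [ -0.49  18.05 -15.83] rad [-0.    -0.001  0.   ] mm 240.0
cm [  0.    12.09 -12.94] rad [0. 0. 0.] mm 177.0
```

```bash
python3 -m inch '[{"x":0,"y":2,"z":-1.8,"ax":0,"ay":0,"az":0,"gripper":1},{"x":0,"y":4.2,"z":-3.7,"ax":0,"ay":0,"az":0,"gripper":1},{"x":0,"y":6.4,"z":-5.7,"ax":0,"ay":0,"az":0,"gripper":1},{"x":0,"y":8.6,"z":-7.7,"ax":0,"ay":0,"az":0,"gripper":1},{"x":0,"y":10.8,"z":-9.7,"ax":0,"ay":0,"az":0,"gripper":1},{"x":0,"y":13,"z":-11.8,"ax":0,"ay":0,"az":0,"gripper":1},{"x":0,"y":15.2,"z":-14,"ax":0,"ay":0,"az":0,"gripper":1},{"x":0,"y":17.4,"z":-16.2,"ax":0,"ay":0,"az":0,"gripper":1}]'
python3 g.py 459 257 90 45
python3 -m inch '[{"x":0,"y":2.2,"z":-2.2,"ax":0,"ay":0,"az":0,"gripper":1},{"x":0,"y":4.4,"z":-4.4,"ax":0,"ay":0,"az":0,"gripper":1},{"x":0,"y":6.5,"z":-6.5,"ax":0,"ay":0,"az":0,"gripper":1},{"x":0,"y":8.4,"z":-8.4,"ax":0,"ay":0,"az":0,"gripper":1},{"x":0,"y":10.2,"z":-10.2,"ax":0,"ay":0,"az":0,"gripper":1},{"x":0.1,"y":11.6,"z":-11.6,"ax":0,"ay":0,"az":0,"gripper":1},{"x":0.2,"y":12.4,"z":-12.4,"ax":0,"ay":0,"az":0,"gripper":1},{"x":0.5,"y":12.7,"z":-12.7,"ax":0,"ay":0,"az":0,"gripper":1}]'
python3 g.py 459 257 37 45
```

```text
t: 6.25
ee_pos: [457.2, 77.8, 145.1]
eef_rot: [[-0.001, 0.707, 0.707], [-0.0, 0.707, -0.707], [-1.0, -0.001, -0.001]]
wrist_force: [0.3, 0.9, -1.1]
grip_width: 58.8
t 6.25 p [457.2  77.8 145.1] yaw 45.0 w 58.8 F [ 0.3  0.9 -1.1] q [ 0.17  0.19  2.03  0.    0.92 -0.62]
cm [  5.51  12.8  -12.54] rad [-0.    -0.001  0.001] mm 187.0
t: 6.92
ee_pos: [458.0, 257.1, 140.2]
eef_rot: [[-0.0, 0.706, 0.708], [-0.0, 0.708, -0.706], [-1.0, -0.0, -0.0]]
wrist_force: [-0.4, 0.7, -0.4]
grip_width: 59.0
t 6.92 p [458.  257.1 140.2] yaw 45.1 w 59.0 F [-0.4  0.7 -0.4] q [ 0.51  0.29  1.92  0.    0.94 -0.28]
cm [10.32  0.07  0.08] rad [ 0.001 -0.     0.   ] mm 103.0
```

```bash
python3 - <<'E'
from plant import arm
from h import *
c=arm.read_camera("wrist"); cv2.imwrite("pics/wrist2.png",c["frame"][:,:,::-1]); np.savez("wrist2.npz",**c)
E
python3 g.py
```

```text
t 6.97 p [457.8 256.5 139.6] yaw 45.1 w 58.8 F [-0.3 -0.4 -1.5] q [ 0.51  0.29  1.92  0.    0.94 -0.28]
```

View pics/wrist2.png

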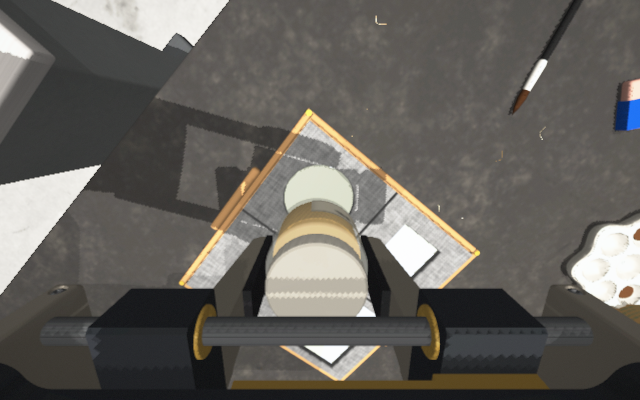

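```bash
python3 - <<'E'
from h import *
c=np.load("wrist2.npz");W=cloud(c)
for u,v in((308,111),(478,253),(181,283),(409,252)): print(u,v,plane(c,u,v,16).round(1),W[v,u].round(1))
print(plane(c,319,190,10),W[185,319])
print(cv2.projectPoints(np.array([[459,257,10.],[471.5,134.5,10],[580.5,271,10]]),c["rvec"],c["tvec"],c["K"],None)[0].round(1).tolist())
E
```

```text
308 111 [387.1 316.   16. ] [387.  316.   15.6]
478 253 [639.2 345.   16. ] [639.3 345.   15.8]
181 283 [417.2  65.3  16. ] [417.3  63.8  14.2]
409 252 [580.9 288.4  16. ] [584.6 287.9  10. ]
[454.19035973 265.23058772  10.        ] [449.94154476 269.42345662  11.13148726]
[[[316.8, 198.0]], [[253.3, 272.8]], [[396.0, 258.8]]]
```

```bash
python3 -m inch '[{"x":1.5,"y":0.1,"z":0.0,"ax":0,"ay":0,"az":0,"gripper":1},{"x":3.2,"y":0.2,"z":0,"ax":0,"ay":0,"az":0,"gripper":1},{"x":5,"y":0.2,"z":0,"ax":0,"ay":0,"az":0,"gripper":1},{"x":6.7,"y":0.2,"z":0,"ax":0,"ay":0,"az":0,"gripper":1},{"x":8,"y":0.2,"z":0,"ax":0,"ay":0,"az":0,"gripper":1},{"x":8.8,"y":0.2,"z":0,"ax":0,"ay":0,"az":0,"gripper":1},{"x":9.4,"y":0.2,"z":0,"ax":0,"ay":0,"az":0,"gripper":1},{"x":9.8,"y":0.2,"z":0,"ax":0,"ay":0,"az":0,"gripper":1}]'; python3 g.py 459.4 258 36 45
```

```text
t: 7.63
ee_pos: [459.9, 256.3, 42.1]
eef_rot: [[-0.001, 0.708, 0.706], [-0.0, 0.706, -0.708], [-1.0, -0.001, -0.0]]
wrist_force: [0.0, 1.0, -0.8]
grip_width: 58.7
t 7.63 p [459.9 256.3  42.1] yaw 44.9 w 58.7 F [ 0.   1.  -0.8] q [ 0.51  0.44  1.97 -0.    0.73 -0.28]
cm [ 0.61  0.09 -0.16] rad [-0.001 -0.     0.001] mm 6.0
```

```bash
python3 -m inch '[{"x":0.1,"y":0.1,"z":-0.1,"ax":0,"ay":0,"az":0,"gripper":1},{"x":0.2,"y":0.1,"z":-0.1,"ax":0,"ay":0,"az":0,"gripper":1},{"x":0.3,"y":0.1,"z":-0.1,"ax":0,"ay":0,"az":0,"gripper":1},{"x":0.4,"y":0.1,"z":-0.1,"ax":0,"ay":0,"az":0,"gripper":1},{"x":0.5,"y":0.1,"z":-0.1,"ax":0,"ay":0,"az":0,"gripper":1},{"x":0.55,"y":0.1,"z":-0.1,"ax":0,"ay":0,"az":0,"gripper":1},{"x":0.6,"y":0.1,"z":-0.1,"ax":0,"ay":0,"az":0,"gripper":1},{"x":0.6,"y":0.1,"z":-0.1,"ax":0,"ay":0,"az":0,"gripper":1}]'; python3 g.py 459.4 258 36 45
```

```text
t: 8.3
ee_pos: [460.0, 258.5, 36.6]
eef_rot: [[0.0, 0.707, 0.707], [0.0, 0.707, -0.707], [-1.0, 0.0, 0.0]]
wrist_force: [-0.1, -0.4, -0.8]
grip_width: 58.7
t 8.3 p [460.  258.5  36.6] yaw 45.0 w 58.7 F [-0.1 -0.4 -0.8] q [ 0.51  0.45  1.97 -0.    0.72 -0.28]
cm [ 0.06 -0.08 -0.01] rad [-0.  0. -0.] mm 1.0
```

Not touching yet, so I'll go down slowly until the force shows contact.

```bash
python3 -m inch '[{"x":0.05,"y":0,"z":0,"ax":0,"ay":0,"az":0,"gripper":1},{"x":0.1,"y":0,"z":0,"ax":0,"ay":0,"az":0,"gripper":1},{"x":0.1,"y":0,"z":0,"ax":0,"ay":0,"az":0,"gripper":1},{"x":0.1,"y":0,"z":0,"ax":0,"ay":0,"az":0,"gripper":1},{"x":0.15,"y":0,"z":0,"ax":0,"ay":0,"az":0,"gripper":1},{"x":0.15,"y":0,"z":0,"ax":0,"ay":0,"az":0,"gripper":1},{"x":0.15,"y":0,"z":0,"ax":0,"ay":0,"az":0,"gripper":1},{"x":0.15,"y":0,"z":0,"ax":0,"ay":0,"az":0,"gripper":1}]'; python3 g.py 459.4 258 36 45
```

```text
t: 8.97
ee_pos: [460.2, 258.5, 36.3]
eef_rot: [[0.0, 0.707, 0.707], [0.0, 0.707, -0.707], [-1.0, 0.0, 0.0]]
wrist_force: [-2.9, -3.1, 15.9]
grip_width: 58.7
t 8.97 p [460.2 258.5  36.3] yaw 45.0 w 58.7 F [-2.9 -3.1 15.9] q [ 0.51  0.45  1.97 -0.    0.72 -0.28]
cm [ 0.03 -0.09 -0.02] rad [-0.  0. -0.] mm 1.0
```

```bash
python3 -m inch '[{"x":-0.07,"y":0,"z":0,"ax":0,"ay":0,"az":0,"gripper":1},{"x":-0.07,"y":0,"z":0,"ax":0,"ay":0,"az":0,"gripper":-1},{"x":-0.07,"y":0,"z":0,"ax":0,"ay":0,"az":0,"gripper":-1},{"x":-0.07,"y":0,"z":0,"ax":0,"ay":0,"az":0,"gripper":-1},{"x":-0.07,"y":0,"z":0,"ax":0,"ay":0,"az":0,"gripper":-1},{"x":-0.07,"y":0,"z":0,"ax":0,"ay":0,"az":0,"gripper":-1},{"x":-0.07,"y":0,"z":0,"ax":0,"ay":0,"az":0,"gripper":-1},{"x":-0.07,"y":0,"z":0,"ax":0,"ay":0,"az":0,"gripper":-1}]'
python3 -m inch '[{"x":-1,"y":0,"z":0,"ax":0,"ay":0,"az":0,"gripper":-1},{"x":-3,"y":0,"z":0,"ax":0,"ay":0,"az":0,"gripper":-1},{"x":-5.5,"y":0,"z":0,"ax":0,"ay":0,"az":0,"gripper":-1},{"x":-8,"y":0,"z":0,"ax":0,"ay":0,"az":0,"gripper":-1},{"x":-10,"y":0,"z":0,"ax":0,"ay":0,"az":0,"gripper":-1},{"x":-12,"y":0,"z":0,"ax":0.02,"ay":0,"az":0,"gripper":-1},{"x":-13,"y":0,"z":0,"ax":0.05,"ay":0,"az":0,"gripper":-1},{"x":-13.5,"y":0,"z":0,"ax":0.1,"ay":0,"az":0,"gripper":-1}]'
python3 - <<'E'
from plant import arm
from h import *
c=arm.read_camera("wrist"); cv2.imwrite("pics/wrist3.png",c["frame"][:,:,::-1]); np.savez("wrist3.npz",**c)
E
python3 g.py 550 50 150 0 603.5 -79 150 -30
```

```text
t: 9.63
ee_pos: [460.0, 258.4, 35.7]
eef_rot: [[-0.0, 0.707, 0.707], [-0.0, 0.707, -0.707], [-1.0, -0.0, -0.0]]
wrist_force: [0.1, 0.0, -0.6]
grip_width: 91.8
t: 10.3
ee_pos: [460.9, 258.9, 173.6]
eef_rot: [[0.003, 0.775, 0.632], [0.002, 0.632, -0.775], [-1.0, 0.003, 0.001]]
wrist_force: [0.5, 0.4, -0.5]
grip_width: 92.0
t 10.35 p [461.  259.  173.7] yaw 38.9 w 91.7 F [-0.1 -1.   0.7] q [ 0.51  0.25  1.88  0.    1.01 -0.17]
cm [ 2.36 -6.22 21.85] rad [ 0.679 -0.001 -0.004] mm 228.0
cm [ 0.    5.35 12.9 ] rad [0.524 0.    0.   ] mm 140.0
```

View pics/wrist3.png

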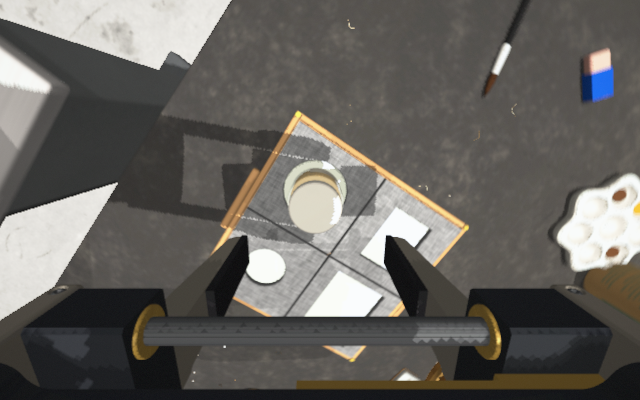

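The jar is standing in its round recess at (316,190). Next is the spool.

```bash
python3 g.py 603.5 -79 150 -30; python3 -m inch '[{"x":0.3,"y":-0.7,"z":2.2,"ax":0.05,"ay":0,"az":0,"gripper":-1},{"x":0.6,"y":-1.4,"z":5,"ax":0.12,"ay":0,"az":0,"gripper":-1},{"x":1,"y":-2.2,"z":8,"ax":0.2,"ay":0,"az":0,"gripper":-1},{"x":1.3,"y":-3.1,"z":11,"ax":0.29,"ay":0,"az":0,"gripper":-1},{"x":1.6,"y":-4,"z":14,"ax":0.38,"ay":0,"az":0,"gripper":-1},{"x":2,"y":-4.8,"z":17,"ax":0.48,"ay":0,"az":0,"gripper":-1},{"x":2.2,"y":-5.6,"z":19.8,"ax":0.58,"ay":0,"az":0,"gripper":-1},{"x":2.4,"y":-6.3,"z":22.4,"ax":0.68,"ay":0,"az":0,"gripper":-1}]'; python3 g.py 603.5 -79 130 -30
```

```text
t 10.35 p [461.  259.  173.7] yaw 38.9 w 91.7 F [-0.1 -1.   0.7] q [ 0.51  0.25  1.88  0.    1.01 -0.17]
cm [  2.35 -10.16  35.25] rad [ 1.203 -0.002 -0.003] mm 368.0
t: 11.02
ee_pos: [553.1, 43.4, 146.8]
eef_rot: [[-0.0, 1.0, 0.001], [-0.0, 0.001, -1.0], [-1.0, -0.0, 0.0]]
wrist_force: [-0.4, 0.5, 0.5]
grip_width: 91.8
t 11.02 p [553.1  43.4 146.8] yaw 0.0 w 91.8 F [-0.4  0.5  0.5] q [ 0.08  0.32  1.85 -0.    0.97  0.07]
cm [ 1.68  5.03 12.24] rad [0.524 0.    0.   ] mm 133.0
```

```bash
python3 -m inch '[{"x":0.2,"y":0.9,"z":2.2,"ax":0.1,"ay":0,"az":0,"gripper":-1},{"x":0.4,"y":1.8,"z":4.4,"ax":0.19,"ay":0,"az":0,"gripper":-1},{"x":0.6,"y":2.7,"z":6.6,"ax":0.28,"ay":0,"az":0,"gripper":-1},{"x":0.9,"y":3.5,"z":8.6,"ax":0.37,"ay":0,"az":0,"gripper":-1},{"x":1.2,"y":4.2,"z":10.3,"ax":0.45,"ay":0,"az":0,"gripper":-1},{"x":1.5,"y":4.8,"z":11.6,"ax":0.5,"ay":0,"az":0,"gripper":-1},{"x":1.7,"y":5.0,"z":12.2,"ax":0.524,"ay":0,"az":0,"gripper":-1},{"x":1.7,"y":5.0,"z":12.2,"ax":0.524,"ay":0,"az":0,"gripper":-1}]'
python3 - <<'E'
from plant import arm
from h import *
c=arm.read_camera("wrist"); cv2.imwrite("pics/wrist4.png",c["frame"][:,:,::-1]); np.savez("wrist4.npz",**c)
W=cloud(c)
for n,(x,y,h,r) in dict(pad=(592,-357,20,60),block=(452,-84,22,45),spool=(603,-78,58,30)).items():
    m=(abs(W[...,2]-h)<6)&(np.hypot(W[...,0]-x,W[...,1]-y)<r);p=W[m]
    if len(p)>20:print(n,len(p),p.mean(0).round(1),cv2.minAreaRect(p[:,:2].astype(np.float32)))
E
python3 g.py 603.5 -79 20 -30
```

```text
t: 11.68
ee_pos: [603.5, -77.6, 129.4]
eef_rot: [[-0.001, 0.868, -0.497], [-0.0, -0.497, -0.868], [-1.0, -0.001, 0.0]]
wrist_force: [-0.4, -0.2, -0.1]
grip_width: 91.8
pad 1103 [ 606.  -334.7   19.6] ((605.2638549804688, -339.26434326171875), (43.73955535888672, 55.13993835449219), 57.63912582397461)
block 711 [448.4 -66.2  21.4] ((446.97979736328125, -72.50144958496094), (39.83464431762695, 34.821533203125), 42.73401641845703)
spool 1311 [606.1 -76.4  57.8] ((605.805419921875, -76.89747619628906), (37.60982894897461, 38.10177993774414), 57.52106857299805)
t 11.73 p [603.2 -76.8 129.5] yaw -29.7 w 92.0 F [ 0.3  0.5 -0. ] q [-0.13  0.42  1.74  0.    0.98  0.39]
cm [10.95  0.15  0.18] rad [0.005 0.    0.001] mm 110.0
```

View pics/wrist4.png

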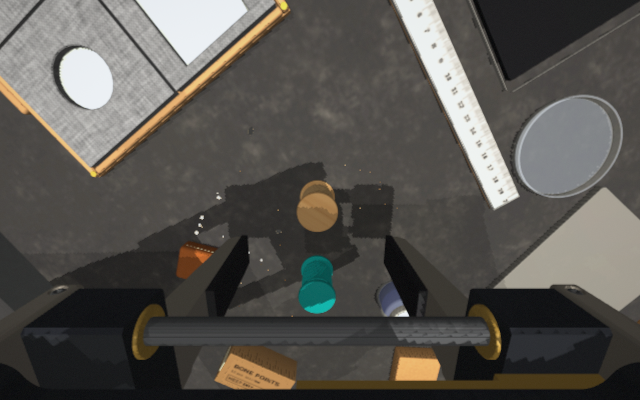

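```bash
python3 g.py 605.5 -77 20 -30; python3 -m inch '[{"x":1.2,"y":0.2,"z":-0.1,"ax":0,"ay":0,"az":0,"gripper":-1},{"x":3.2,"y":0.2,"z":-0.1,"ax":0,"ay":0,"az":0,"gripper":-1},{"x":5.4,"y":0.2,"z":-0.1,"ax":0,"ay":0,"az":0,"gripper":-1},{"x":7.4,"y":0.2,"z":-0.1,"ax":0,"ay":0,"az":0,"gripper":-1},{"x":9,"y":0.2,"z":-0.1,"ax":0,"ay":0,"az":0,"gripper":-1},{"x":10.2,"y":0.2,"z":-0.1,"ax":0,"ay":0,"az":0,"gripper":-1},{"x":10.9,"y":0.2,"z":-0.1,"ax":0,"ay":0,"az":0,"gripper":-1},{"x":10.9,"y":0.2,"z":-0.1,"ax":0,"ay":0,"az":0,"gripper":-1}]'
python3 -m inch '[{"x":0,"y":0,"z":0,"ax":0,"ay":0,"az":0,"gripper":-1},{"x":0,"y":0,"z":0,"ax":0,"ay":0,"az":0,"gripper":1},{"x":0,"y":0,"z":0,"ax":0,"ay":0,"az":0,"gripper":1},{"x":0,"y":0,"z":0,"ax":0,"ay":0,"az":0,"gripper":1},{"x":0,"y":0,"z":0,"ax":0,"ay":0,"az":0,"gripper":1},{"x":0,"y":0,"z":0,"ax":0,"ay":0,"az":0,"gripper":1},{"x":0,"y":0,"z":0,"ax":0,"ay":0,"az":0,"gripper":1},{"x":0,"y":0,"z":0,"ax":0,"ay":0,"az":0,"gripper":1}]'; python3 g.py 605 -77 110 -30 473 136 110 -30
```

```text
t 11.73 p [603.2 -76.8 129.5] yaw -29.7 w 92.0 F [ 0.3  0.5 -0. ] q [-0.13  0.42  1.74  0.    0.98  0.39]
cm [10.95  0.22 -0.1 ] rad [0.005 0.    0.001] mm 110.0
t: 12.4
ee_pos: [604.7, -76.0, 19.2]
eef_rot: [[-0.002, 0.869, -0.495], [0.0, -0.495, -0.869], [-1.0, -0.002, 0.001]]
wrist_force: [0.3, -0.5, -0.6]
grip_width: 92.0
t: 13.07
ee_pos: [605.8, -76.8, 20.9]
eef_rot: [[0.0, 0.868, -0.496], [-0.0, -0.496, -0.868], [-1.0, 0.0, -0.0]]
wrist_force: [-0.1, -0.2, -0.3]
grip_width: 47.1
t 13.07 p [605.8 -76.8  20.9] yaw -29.7 w 47.1 F [-0.1 -0.2 -0.3] q [-0.13  0.57  1.8  -0.    0.78  0.39]
cm [-8.91 -0.06  0.06] rad [ 0.005 -0.    -0.   ] mm 89.0
cm [  0.   -22.08 -11.85] rad [0. 0. 0.] mm 251.0
```

```bash
python3 -m inch '[{"x":0,"y":0,"z":0,"ax":0,"ay":0,"az":0,"gripper":1},{"x":0,"y":0,"z":0,"ax":0,"ay":0,"az":0,"gripper":1},{"x":0,"y":0,"z":0,"ax":0,"ay":0,"az":0,"gripper":1},{"x":0,"y":0,"z":0,"ax":0,"ay":0,"az":0,"gripper":1},{"x":0,"y":0,"z":0,"ax":0,"ay":0,"az":0,"gripper":1},{"x":0,"y":0,"z":0,"ax":0,"ay":0,"az":0,"gripper":1},{"x":0,"y":0,"z":0,"ax":0,"ay":0,"az":0,"gripper":1},{"x":0,"y":0,"z":0,"ax":0,"ay":0,"az":0,"gripper":1}]'
python3 -m inch '[{"x":-0.8,"y":0,"z":0,"ax":0,"ay":0,"az":0,"gripper":1},{"x":-2.2,"y":0,"z":0,"ax":0,"ay":0,"az":0,"gripper":1},{"x":-4,"y":0,"z":0,"ax":0,"ay":0,"az":0,"gripper":1},{"x":-6,"y":0,"z":0,"ax":0,"ay":0,"az":0,"gripper":1},{"x":-8,"y":-0.2,"z":-0.1,"ax":0,"ay":0,"az":0,"gripper":1},{"x":-9,"y":-0.8,"z":-0.4,"ax":0,"ay":0,"az":0,"gripper":1},{"x":-9.5,"y":-2,"z":-1,"ax":0,"ay":0,"az":0,"gripper":1},{"x":-9.5,"y":-3.8,"z":-2,"ax":0,"ay":0,"az":0,"gripper":1}]'; python3 g.py 473.6 136 110 -30
```

```text
t: 13.73
ee_pos: [605.8, -76.8, 20.8]
eef_rot: [[-0.0, 0.868, -0.496], [-0.0, -0.496, -0.868], [-1.0, -0.0, 0.0]]
wrist_force: [-1.4, -0.1, 0.7]
grip_width: 37.5
t: 14.4
ee_pos: [583.1, -40.5, 116.9]
eef_rot: [[0.002, 0.868, -0.497], [-0.0, -0.497, -0.868], [-1.0, 0.002, -0.001]]
wrist_force: [0.2, 0.1, -0.1]
grip_width: 38.0
t 14.4 p [583.1 -40.5 116.9] yaw -29.8 w 38.0 F [ 0.2  0.1 -0.1] q [-0.07  0.4   1.81 -0.    0.93  0.45]
cm [  0.66 -18.27  -9.87] rad [ 0.003 -0.001 -0.002] mm 208.0
```

```bash
python3 -m inch '[{"x":0,"y":-2.6,"z":-1.4,"ax":0,"ay":0,"az":0,"gripper":1},{"x":0,"y":-5.4,"z":-2.9,"ax":0,"ay":0,"az":0,"gripper":1},{"x":0,"y":-8.2,"z":-4.4,"ax":0,"ay":0,"az":0,"gripper":1},{"x":0,"y":-11,"z":-5.9,"ax":0,"ay":0,"az":0,"gripper":1},{"x":0.2,"y":-13.8,"z":-7.4,"ax":0,"ay":0,"az":0,"gripper":1},{"x":0.4,"y":-16.4,"z":-8.9,"ax":0,"ay":0,"az":0,"gripper":1},{"x":0.6,"y":-17.9,"z":-9.7,"ax":0,"ay":0,"az":0,"gripper":1},{"x":0.7,"y":-18.3,"z":-9.9,"ax":0,"ay":0,"az":0,"gripper":1}]'
python3 - <<'E'
from plant import arm
from h import *
c=arm.read_camera("wrist"); cv2.imwrite("pics/wrist5.png",c["frame"][:,:,::-1]); np.savez("wrist5.npz",**c)
E
python3 g.py 473.6 136 31 -30
```

```text
t: 15.07
ee_pos: [469.7, 138.3, 107.9]
eef_rot: [[-0.003, 0.87, -0.494], [-0.0, -0.494, -0.87], [-1.0, -0.002, 0.001]]
wrist_force: [-0.2, 0.2, -0.2]
grip_width: 37.6
t 15.12 p [470.4 137.8 107.9] yaw -29.6 w 38.2 F [-0.3  0.2 -1. ] q [0.28 0.29 2.01 0.   0.85 0.8 ]
cm [ 7.69  0.38 -0.02] rad [0.007 0.001 0.002] mm 77.0
```

View pics/wrist5.png

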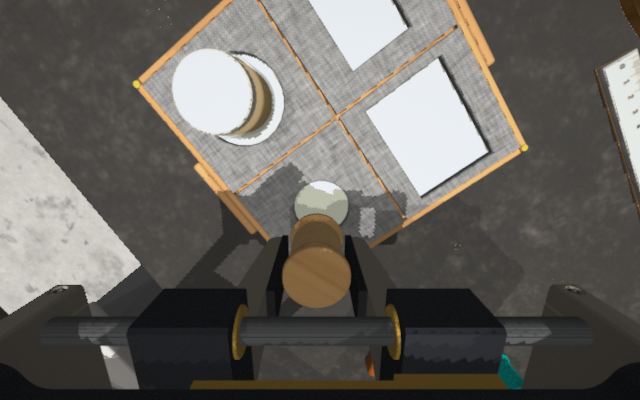

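```bash
python3 - <<'E'
from h import *
c=np.load("wrist5.npz");W=cloud(c)
print("junction",plane(c,337.5,118,18).round(1),"corners",plane(c,136,84,16).round(1),plane(c,523,149,16).round(1))
m=(abs(W[...,2]-85)<6)&(np.hypot(W[...,0]-459,W[...,1]-258)<45);p=W[m];print("jarlid",len(p),p.mean(0).round(1),np.percentile(p[:,2],[5,95]).round(1))
print(W[130,265].round(1),W[60,260].round(1))
E
```

```text
junction [528.6 202.4  18. ] corners [388.9 314.4  16. ] [666.   92.8  16. ]
jarlid 5547 [461.4 257.8  85.2] [83.8 86.4]
[464.8 226.4   8.9] [493.2 278.   10.7]
```

```bash
python3 g.py 474 135.5 31 -30; python3 -m inch '[{"x":1.2,"y":0.3,"z":0.0,"ax":0,"ay":0,"az":0,"gripper":1},{"x":2.8,"y":0.4,"z":0,"ax":0,"ay":0,"az":0,"gripper":1},{"x":4.2,"y":0.4,"z":0,"ax":0,"ay":0,"az":0,"gripper":1},{"x":5.4,"y":0.4,"z":0,"ax":0,"ay":0,"az":0,"gripper":1},{"x":6.2,"y":0.4,"z":0,"ax":0,"ay":0,"az":0,"gripper":1},{"x":6.8,"y":0.4,"z":0,"ax":0,"ay":0,"az":0,"gripper":1},{"x":7.2,"y":0.4,"z":0,"ax":0,"ay":0,"az":0,"gripper":1},{"x":7.4,"y":0.4,"z":0,"ax":0,"ay":0,"az":0,"gripper":1}]'; python3 g.py 474 135.5 31 -30;
```

```text
t 15.12 p [470.4 137.8 107.9] yaw -29.6 w 38.2 F [-0.3  0.2 -1. ] q [0.28 0.29 2.01 0.   0.85 0.8 ]
cm [7.69 0.44 0.01] rad [0.007 0.001 0.002] mm 77.0
t: 15.78
ee_pos: [476.4, 133.9, 34.4]
eef_rot: [[-0.0, 0.868, -0.496], [-0.0, -0.496, -0.868], [-1.0, -0.0, 0.0]]
wrist_force: [-0.1, -0.9, -1.2]
grip_width: 37.6
t 15.78 p [476.4 133.9  34.4] yaw -29.8 w 37.6 F [-0.1 -0.9 -1.2] q [ 0.27  0.41  2.04 -0.    0.68  0.79]
cm [ 0.34 -0.29 -0.01] rad [0.004 0.    0.   ] mm 4.0
```

```bash
python3 -m inch '[{"x":0,"y":-0.2,"z":0,"ax":0,"ay":0,"az":0,"gripper":1},{"x":0.1,"y":-0.2,"z":0,"ax":0,"ay":0,"az":0,"gripper":1},{"x":0.2,"y":-0.2,"z":0,"ax":0,"ay":0,"az":0,"gripper":1},{"x":0.3,"y":-0.2,"z":0,"ax":0,"ay":0,"az":0,"gripper":1},{"x":0.35,"y":-0.2,"z":0,"ax":0,"ay":0,"az":0,"gripper":1},{"x":0.4,"y":-0.2,"z":0,"ax":0,"ay":0,"az":0,"gripper":1},{"x":0.4,"y":-0.2,"z":0,"ax":0,"ay":0,"az":0,"gripper":1},{"x":0.4,"y":-0.2,"z":0,"ax":0,"ay":0,"az":0,"gripper":1}]'; python3 g.py 474 135.5 31 -30;
```

```text
t: 16.45
ee_pos: [474.7, 135.2, 30.8]
eef_rot: [[0.0, 0.868, -0.496], [-0.0, -0.496, -0.868], [-1.0, 0.0, 0.0]]
wrist_force: [-0.5, -0.9, -0.5]
grip_width: 37.8
t 16.45 p [474.7 135.2  30.8] yaw -29.7 w 37.8 F [-0.5 -0.9 -0.5] q [ 0.27  0.42  2.05 -0.    0.67  0.79]
cm [-0.02 -0.07  0.01] rad [ 0.005  0.    -0.   ] mm 1.0
```

```bash
python3 -m inch '[{"x":0.05,"y":0,"z":0,"ax":0,"ay":0,"az":0,"gripper":1},{"x":0.1,"y":0,"z":0,"ax":0,"ay":0,"az":0,"gripper":1},{"x":0.1,"y":0,"z":0,"ax":0,"ay":0,"az":0,"gripper":1},{"x":0.1,"y":0,"z":0,"ax":0,"ay":0,"az":0,"gripper":1},{"x":0.1,"y":0,"z":0,"ax":0,"ay":0,"az":0,"gripper":1},{"x":0.1,"y":0,"z":0,"ax":0,"ay":0,"az":0,"gripper":1},{"x":0.1,"y":0,"z":0,"ax":0,"ay":0,"az":0,"gripper":1},{"x":0.1,"y":0,"z":0,"ax":0,"ay":0,"az":0,"gripper":1}]'; python3 g.py 474 135.5 31 -30;
```

```text
t: 17.12
ee_pos: [474.8, 135.2, 30.7]
eef_rot: [[0.0, 0.868, -0.496], [0.0, -0.496, -0.868], [-1.0, 0.0, -0.0]]
wrist_force: [-4.8, -0.7, 12.9]
grip_width: 38.3
t 17.12 p [474.8 135.2  30.7] yaw -29.7 w 38.3 F [-4.8 -0.7 12.9] q [0.27 0.42 2.05 0.   0.67 0.79]
cm [-0.03 -0.08  0.02] rad [ 0.005 -0.    -0.   ] mm 1.0
```

```bash
python3 -m inch '[{"x":-0.07,"y":0,"z":0,"ax":0,"ay":0,"az":0,"gripper":1},{"x":-0.07,"y":0,"z":0,"ax":0,"ay":0,"az":0,"gripper":-1},{"x":-0.07,"y":0,"z":0,"ax":0,"ay":0,"az":0,"gripper":-1},{"x":-0.07,"y":0,"z":0,"ax":0,"ay":0,"az":0,"gripper":-1},{"x":-0.07,"y":0,"z":0,"ax":0,"ay":0,"az":0,"gripper":-1},{"x":-0.07,"y":0,"z":0,"ax":0,"ay":0,"az":0,"gripper":-1},{"x":-0.07,"y":0,"z":0,"ax":0,"ay":0,"az":0,"gripper":-1},{"x":-0.07,"y":0,"z":0,"ax":0,"ay":0,"az":0,"gripper":-1}]'
python3 -m inch '[{"x":-1,"y":0,"z":0,"ax":0,"ay":0,"az":0,"gripper":-1},{"x":-3,"y":0,"z":0,"ax":0,"ay":0,"az":0,"gripper":-1},{"x":-5.5,"y":0,"z":0,"ax":0,"ay":0,"az":0,"gripper":-1},{"x":-8,"y":0,"z":0,"ax":0,"ay":0,"az":0,"gripper":-1},{"x":-10,"y":0,"z":0,"ax":0,"ay":0,"az":0,"gripper":-1},{"x":-12,"y":0,"z":0,"ax":0.02,"ay":0,"az":0,"gripper":-1},{"x":-13,"y":0,"z":0,"ax":0.05,"ay":0,"az":0,"gripper":-1},{"x":-13,"y":0,"z":0,"ax":0.05,"ay":0,"az":0,"gripper":-1}]'
python3 - <<'E'
from plant import arm
from h import *
c=arm.read_camera("wrist"); cv2.imwrite("pics/wrist6.png",c["frame"][:,:,::-1]); np.savez("wrist6.npz",**c)
W=cloud(c)
m=(abs(W[...,2]-68)<6)&(np.hypot(W[...,0]-474,W[...,1]-135)<35);p=W[m];print("spool",len(p),p.mean(0).round(1),np.percentile(p[:,2],[5,95]).round(1))
E
python3 g.py 593 -357 150 -33.5
```

```text
t: 17.78
ee_pos: [474.6, 135.2, 30.4]
eef_rot: [[-0.0, 0.868, -0.496], [-0.0, -0.496, -0.868], [-1.0, -0.0, 0.0]]
wrist_force: [-0.3, 0.0, -0.5]
grip_width: 82.3
t: 18.45
ee_pos: [476.2, 135.6, 163.6]
eef_rot: [[0.005, 0.842, -0.54], [0.001, -0.54, -0.842], [-1.0, 0.003, -0.004]]
wrist_force: [1.6, -0.5, -0.2]
grip_width: 91.6
spool 1086 [475.6 135.1  67.9] [66.6 69. ]
t 18.5 p [475.5 135.4 162. ] yaw -32.6 w 91.4 F [ 0.2 -0.2 -0.8] q [ 0.27  0.21  1.96 -0.    0.97  0.84]
cm [ 1.2  36.42 35.17] rad [ 0.016 -0.002 -0.002] mm 506.0
```

View pics/wrist6.png

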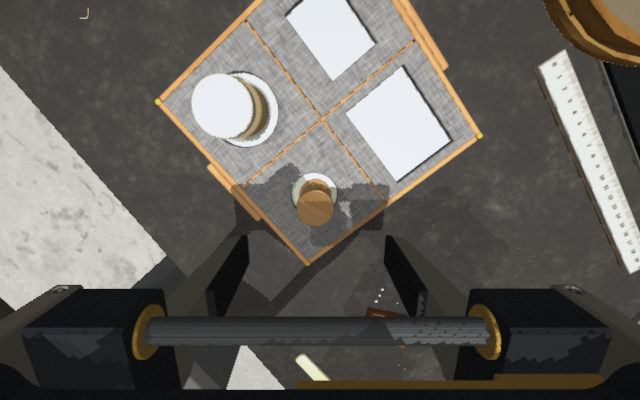

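The spool is seated (top at 68 mm) in its recess at (316,195). Next is the cork pad.

```bash
python3 -m inch '[{"x":0,"y":1.4,"z":1.3,"ax":0,"ay":0,"az":0,"gripper":-1},{"x":0,"y":3.5,"z":3.4,"ax":0,"ay":0,"az":0,"gripper":-1},{"x":0,"y":6,"z":5.8,"ax":0,"ay":0,"az":0,"gripper":-1},{"x":0.2,"y":8.6,"z":8.3,"ax":0,"ay":0,"az":0,"gripper":-1},{"x":0.4,"y":11.2,"z":10.8,"ax":0,"ay":0,"az":0,"gripper":-1},{"x":0.6,"y":13.8,"z":13.3,"ax":0,"ay":0,"az":0,"gripper":-1},{"x":0.8,"y":16.4,"z":15.8,"ax":0,"ay":0,"az":0,"gripper":-1},{"x":1,"y":19,"z":18.3,"ax":0.016,"ay":0,"az":0,"gripper":-1}]'
python3 g.py 593 -357 140 -33.5
python3 -m inch '[{"x":0.1,"y":2.6,"z":2.5,"ax":0,"ay":0,"az":0,"gripper":-1},{"x":0.2,"y":5.2,"z":5,"ax":0,"ay":0,"az":0,"gripper":-1},{"x":0.3,"y":7.8,"z":7.5,"ax":0,"ay":0,"az":0,"gripper":-1},{"x":0.4,"y":10.4,"z":10,"ax":0,"ay":0,"az":0,"gripper":-1},{"x":0.5,"y":13,"z":12.5,"ax":0,"ay":0,"az":0,"gripper":-1},{"x":0.6,"y":15.3,"z":14.8,"ax":0,"ay":0,"az":0,"gripper":-1},{"x":0.7,"y":17,"z":16.5,"ax":0,"ay":0,"az":0,"gripper":-1},{"x":0.8,"y":17.4,"z":16.9,"ax":0,"ay":0,"az":0,"gripper":-1}]'
python3 -m inch '[{"x":0,"y":0,"z":0,"ax":0,"ay":0,"az":0,"gripper":-1},{"x":0,"y":0,"z":0,"ax":0,"ay":0,"az":0,"gripper":-1},{"x":0,"y":0,"z":0,"ax":0,"ay":0,"az":0,"gripper":-1},{"x":0,"y":0,"z":0,"ax":0,"ay":0,"az":0,"gripper":-1},{"x":0,"y":0,"z":0,"ax":0,"ay":0,"az":0,"gripper":-1},{"x":0,"y":0,"z":0,"ax":0,"ay":0,"az":0,"gripper":-1},{"x":0,"y":0,"z":0,"ax":0,"ay":0,"az":0,"gripper":-1},{"x":0,"y":0,"z":0,"ax":0,"ay":0,"az":0,"gripper":-1}]'
python3 - <<'E'
from plant import arm
from h import *
c=arm.read_camera("wrist"); cv2.imwrite("pics/wrist7.png",c["frame"][:,:,::-1]); np.savez("wrist7.npz",**c)
W=cloud(c)
m=(abs(W[...,2]-20)<5)&(np.hypot(W[...,0]-592,W[...,1]+357)<60);p=W[m];print("pad",len(p),p.mean(0).round(1),np.percentile(p[:,2],[5,95]).round(1),cv2.minAreaRect(p[:,:2].astype(np.float32)))
E
python3 g.py 594 -356 11 -33.5
```

```text
t: 19.17
ee_pos: [535.4, -123.0, 149.3]
eef_rot: [[-0.002, 0.834, -0.551], [0.0, -0.551, -0.834], [-1.0, -0.002, 0.001]]
wrist_force: [1.0, 0.6, -0.1]
grip_width: 92.3
t 19.17 p [ 535.4 -123.   149.3] yaw -33.4 w 92.3 F [ 1.   0.6 -0.1] q [-0.23  0.31  1.86  0.    0.98  0.36]
cm [ 0.91 17.7  16.35] rad [0.001 0.001 0.002] mm 241.0
t: 19.83
ee_pos: [587.6, -361.8, 140.9]
eef_rot: [[-0.001, 0.833, -0.553], [-0.0, -0.553, -0.833], [-1.0, -0.0, 0.001]]
wrist_force: [0.2, 0.9, 1.0]
grip_width: 91.5
t: 20.5
ee_pos: [588.0, -358.0, 142.7]
eef_rot: [[0.0, 0.834, -0.552], [-0.0, -0.552, -0.834], [-1.0, 0.0, 0.0]]
wrist_force: [0.6, -0.7, 0.4]
grip_width: 91.8
pad 3527 [ 595.7 -354.4   20.1] [18.9 21.3] ((594.6275024414062, -355.9695739746094), (79.84138488769531, 54.921844482421875), 56.175418853759766)
t 20.55 p [ 588.  -358.1  142.7] yaw -33.5 w 91.7 F [-0.3 -0.5 -0.1] q [-0.55  0.52  1.55 -0.    1.08  0.04]
cm [13.17  0.38 -0.51] rad [-0.  0. -0.] mm 132.0
```

View pics/wrist7.png

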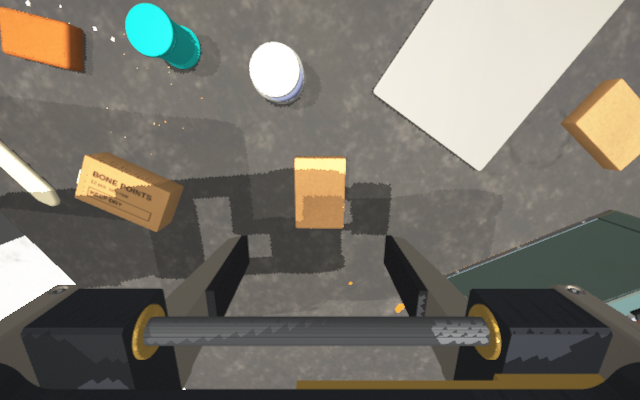

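```bash
python3 g.py 594.5 -356 11 -33.6; python3 -m inch '[{"x":1.5,"y":0.3,"z":-0.4,"ax":0,"ay":0,"az":0,"gripper":-1},{"x":3.8,"y":0.4,"z":-0.5,"ax":0,"ay":0,"az":0,"gripper":-1},{"x":6.2,"y":0.4,"z":-0.5,"ax":0,"ay":0,"az":0,"gripper":-1},{"x":8.5,"y":0.4,"z":-0.5,"ax":0,"ay":0,"az":0,"gripper":-1},{"x":10.4,"y":0.4,"z":-0.5,"ax":0,"ay":0,"az":0,"gripper":-1},{"x":11.8,"y":0.4,"z":-0.5,"ax":0,"ay":0,"az":0,"gripper":-1},{"x":12.8,"y":0.4,"z":-0.5,"ax":0,"ay":0,"az":0,"gripper":-1},{"x":13.1,"y":0.4,"z":-0.5,"ax":0,"ay":0,"az":0,"gripper":-1}]'
python3 -m inch '[{"x":0,"y":0,"z":0,"ax":0,"ay":0,"az":0,"gripper":-1},{"x":0,"y":0,"z":0,"ax":0,"ay":0,"az":0,"gripper":-1},{"x":0,"y":0,"z":0,"ax":0,"ay":0,"az":0,"gripper":-1},{"x":0,"y":0,"z":0,"ax":0,"ay":0,"az":0,"gripper":-1},{"x":0,"y":0,"z":0,"ax":0,"ay":0,"az":0,"gripper":-1},{"x":0,"y":0,"z":0,"ax":0,"ay":0,"az":0,"gripper":-1},{"x":0,"y":0,"z":0,"ax":0,"ay":0,"az":0,"gripper":-1},{"x":0,"y":0,"z":0,"ax":0,"ay":0,"az":0,"gripper":-1}]'
python3 g.py 594.5 -356 11 -33.6
```

```text
t 20.55 p [ 588.  -358.1  142.7] yaw -33.5 w 91.7 F [-0.3 -0.5 -0.1] q [-0.55  0.52  1.55 -0.    1.08  0.04]
cm [13.17  0.42 -0.54] rad [ 0.002  0.    -0.   ] mm 132.0
t: 21.22
ee_pos: [593.1, -355.7, 9.2]
eef_rot: [[-0.002, 0.834, -0.552], [0.001, -0.552, -0.834], [-1.0, -0.003, 0.0]]
wrist_force: [-0.8, -0.2, -0.3]
grip_width: 91.8
t: 21.88
ee_pos: [594.0, -356.4, 11.7]
eef_rot: [[0.0, 0.834, -0.552], [-0.0, -0.552, -0.834], [-1.0, 0.0, -0.0]]
wrist_force: [-0.4, 0.2, -0.5]
grip_width: 91.7
t 21.88 p [ 594.  -356.4   11.7] yaw -33.5 w 91.7 F [-0.4  0.2 -0.5] q [-0.54  0.68  1.6   0.    0.86  0.04]
cm [ 0.07  0.02 -0.06] rad [ 0.001 -0.    -0.   ] mm 1.0
```

```bash
python3 -m inch '[{"x":0.1,"y":0,"z":-0.05,"ax":0,"ay":0,"az":0,"gripper":-1},{"x":0.1,"y":0,"z":-0.05,"ax":0,"ay":0,"az":0,"gripper":1},{"x":0.1,"y":0,"z":-0.05,"ax":0,"ay":0,"az":0,"gripper":1},{"x":0.1,"y":0,"z":-0.05,"ax":0,"ay":0,"az":0,"gripper":1},{"x":0.1,"y":0,"z":-0.05,"ax":0,"ay":0,"az":0,"gripper":1},{"x":0.1,"y":0,"z":-0.05,"ax":0,"ay":0,"az":0,"gripper":1},{"x":0.1,"y":0,"z":-0.05,"ax":0,"ay":0,"az":0,"gripper":1},{"x":0.1,"y":0,"z":-0.05,"ax":0,"ay":0,"az":0,"gripper":1}]'
python3 -m inch '[{"x":0,"y":0,"z":0,"ax":0,"ay":0,"az":0,"gripper":1},{"x":0,"y":0,"z":0,"ax":0,"ay":0,"az":0,"gripper":1},{"x":0,"y":0,"z":0,"ax":0,"ay":0,"az":0,"gripper":1},{"x":0,"y":0,"z":0,"ax":0,"ay":0,"az":0,"gripper":1},{"x":-0.6,"y":0,"z":0,"ax":0,"ay":0,"az":0,"gripper":1},{"x":-1.6,"y":0,"z":0,"ax":0,"ay":0,"az":0,"gripper":1},{"x":-2.8,"y":0,"z":0,"ax":0,"ay":0,"az":0,"gripper":1},{"x":-4,"y":0,"z":0,"ax":0,"ay":0,"az":0,"gripper":1}]'
python3 g.py 596.3 149.4 110 6.5
```

```text
t: 22.55
ee_pos: [594.3, -355.9, 10.5]
eef_rot: [[0.0, 0.834, -0.552], [0.0, -0.552, -0.834], [-1.0, 0.0, -0.0]]
wrist_force: [0.6, 0.5, 0.5]
grip_width: 55.0
t: 23.22
ee_pos: [594.5, -356.1, 52.1]
eef_rot: [[0.001, 0.834, -0.552], [-0.0, -0.552, -0.834], [-1.0, 0.001, -0.0]]
wrist_force: [0.4, 0.2, -0.4]
grip_width: 55.2
t 23.22 p [ 594.5 -356.1   52.1] yaw -33.5 w 55.2 F [ 0.4  0.2 -0.4] q [-0.54  0.62  1.59 -0.    0.93  0.04]
cm [ -5.81 -27.76 -42.24] rad [-0.698  0.    -0.001] mm 509.0
```

```bash
python3 -m inch '[{"x":-1.4,"y":0,"z":0,"ax":0,"ay":0,"az":0,"gripper":1},{"x":-3,"y":0,"z":0,"ax":0,"ay":0,"az":0,"gripper":1},{"x":-4.8,"y":-0.3,"z":-0.5,"ax":0,"ay":0,"az":0,"gripper":1},{"x":-6.2,"y":-1.1,"z":-1.7,"ax":-0.03,"ay":0,"az":0,"gripper":1},{"x":-6.8,"y":-2.2,"z":-3.3,"ax":-0.07,"ay":0,"az":0,"gripper":1},{"x":-6.8,"y":-3.5,"z":-5.3,"ax":-0.12,"ay":0,"az":0,"gripper":1},{"x":-6.8,"y":-4.9,"z":-7.4,"ax":-0.18,"ay":0,"az":0,"gripper":1},{"x":-6.8,"y":-6.3,"z":-9.6,"ax":-0.24,"ay":0,"az":0,"gripper":1}]'
python3 g.py 596.3 149.4 110 6.5
```

```text
t: 23.88
ee_pos: [594.4, -239.4, 119.3]
eef_rot: [[0.001, 0.942, -0.335], [-0.0, -0.335, -0.942], [-1.0, 0.001, -0.0]]
wrist_force: [0.8, 0.2, -1.2]
grip_width: 54.9
t 23.88 p [ 594.4 -239.4  119.3] yaw -19.5 w 54.9 F [ 0.8  0.2 -1.2] q [-0.39  0.47  1.68  0.    0.99 -0.04]
cm [  0.93 -12.83 -36.71] rad [-0.455  0.    -0.001] mm 389.0
```

```bash
python3 -m inch '[{"x":0,"y":-0.8,"z":-2.4,"ax":-0.05,"ay":0,"az":0,"gripper":1},{"x":0,"y":-1.6,"z":-4.8,"ax":-0.1,"ay":0,"az":0,"gripper":1},{"x":0,"y":-2.5,"z":-7.2,"ax":-0.15,"ay":0,"az":0,"gripper":1},{"x":0,"y":-3.4,"z":-9.6,"ax":-0.2,"ay":0,"az":0,"gripper":1},{"x":0,"y":-4.3,"z":-12.1,"ax":-0.26,"ay":0,"az":0,"gripper":1},{"x":0,"y":-5.1,"z":-14.6,"ax":-0.32,"ay":0,"az":0,"gripper":1},{"x":0.1,"y":-6,"z":-17.1,"ax":-0.38,"ay":0,"az":0,"gripper":1},{"x":0.2,"y":-6.9,"z":-19.6,"ax":-0.455,"ay":0,"az":0,"gripper":1}]'
python3 g.py 596.3 149.4 100 6.5
```

```text
t: 24.55
ee_pos: [595.6, -31.2, 117.1]
eef_rot: [[0.0, 0.993, 0.114], [0.0, 0.114, -0.993], [-1.0, 0.0, -0.0]]
wrist_force: [-0.0, -0.2, -0.7]
grip_width: 54.8
t 24.55 p [595.6 -31.2 117.1] yaw 6.6 w 54.8 F [-0.  -0.2 -0.7] q [-0.05  0.42  1.78  0.    0.94 -0.17]
cm [  1.71   2.13 -17.94] rad [ 0.001 -0.    -0.   ] mm 181.0
```

```bash
python3 -m inch '[{"x":0.2,"y":0.3,"z":-2.4,"ax":0,"ay":0,"az":0,"gripper":1},{"x":0.4,"y":0.6,"z":-4.8,"ax":0,"ay":0,"az":0,"gripper":1},{"x":0.6,"y":0.9,"z":-7.4,"ax":0,"ay":0,"az":0,"gripper":1},{"x":0.8,"y":1.2,"z":-10,"ax":0,"ay":0,"az":0,"gripper":1},{"x":1.1,"y":1.5,"z":-12.6,"ax":0,"ay":0,"az":0,"gripper":1},{"x":1.4,"y":1.8,"z":-15,"ax":0,"ay":0,"az":0,"gripper":1},{"x":1.6,"y":2,"z":-16.8,"ax":0,"ay":0,"az":0,"gripper":1},{"x":1.7,"y":2,"z":-17.7,"ax":0,"ay":0,"az":0,"gripper":1}]'
python3 -m inch '[{"x":0,"y":0,"z":0,"ax":0,"ay":0,"az":0,"gripper":1},{"x":0,"y":0,"z":0,"ax":0,"ay":0,"az":0,"gripper":1},{"x":0,"y":0,"z":0,"ax":0,"ay":0,"az":0,"gripper":1},{"x":0,"y":0,"z":0,"ax":0,"ay":0,"az":0,"gripper":1},{"x":0,"y":0,"z":0,"ax":0,"ay":0,"az":0,"gripper":1},{"x":0,"y":0,"z":0,"ax":0,"ay":0,"az":0,"gripper":1},{"x":0,"y":0,"z":0,"ax":0,"ay":0,"az":0,"gripper":1},{"x":0,"y":0,"z":0,"ax":0,"ay":0,"az":0,"gripper":1}]'
python3 - <<'E'
from plant import arm
from h import *
c=arm.read_camera("wrist"); cv2.imwrite("pics/wrist8.png",c["frame"][:,:,::-1]); np.savez("wrist8.npz",**c)
E
python3 g.py 596.3 149.4 21.5 6.5
```

```text
t: 25.22
ee_pos: [595.8, 147.6, 99.7]
eef_rot: [[0.0, 0.994, 0.113], [0.001, 0.113, -0.994], [-1.0, 0.0, -0.001]]
wrist_force: [0.2, -0.4, -0.3]
grip_width: 55.0
t: 25.88
ee_pos: [596.6, 144.4, 99.5]
eef_rot: [[0.0, 0.994, 0.109], [-0.0, 0.109, -0.994], [-1.0, 0.0, 0.0]]
wrist_force: [-0.8, -0.0, 0.4]
grip_width: 54.9
t 25.93 p [596.6 144.5  99.5] yaw 6.3 w 54.9 F [-0.7 -0.1  0.7] q [ 0.24  0.46  1.75 -0.    0.93  0.13]
cm [ 7.8   0.02 -0.49] rad [-0.004  0.     0.   ] mm 78.0
```

View pics/wrist8.png

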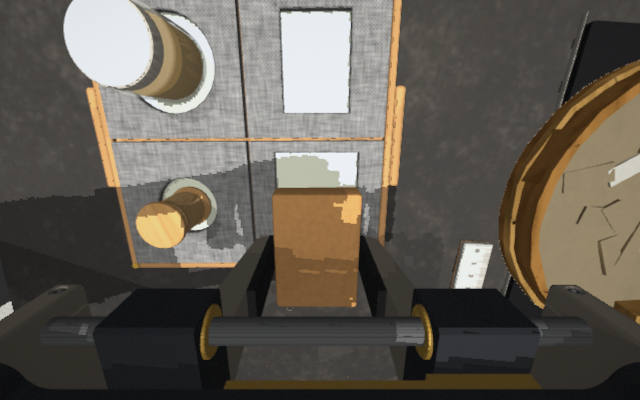

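```bash
python3 - <<'E'
from h import *
c=np.load("wrist8.npz");W=cloud(c)
for u,v in((276,154),(357,154),(247,139)): print(plane(c,u,v,18).round(1))
for u,v in((281,11),(351,11),(350,113),(284,111)): print("blk",plane(c,u,v,14).round(1))
m=(abs(W[...,2]-(99.5+10))<8)&(np.hypot(W[...,0]-596,W[...,1]-149)<60);p=W[m];print(len(p),p.mean(0).round(1),np.percentile(p[:,2],[5,95]),cv2.minAreaRect(p[:,:2].astype(np.float32)))
E
```

```text
[555.  193.9  18. ]
[627.6 201.9  18. ]
[528.6 204.2  18. ]
blk [550.9 306.4  14. ]
blk [606.3 312.5  14. ]
blk [616.7 236.1  14. ]
blk [559.  231.4  14. ]
10320 [596.6 148.7 109.2] [107.78671965 110.3760647 ] ((597.0635986328125, 144.85098266601562), (81.01856994628906, 80.35152435302734), 6.468669891357422)
```

```bash
python3 -m inch '[{"x":1,"y":0,"z":-0.3,"ax":0,"ay":0,"az":0,"gripper":1},{"x":2.4,"y":0,"z":-0.45,"ax":0,"ay":0,"az":0,"gripper":1},{"x":3.9,"y":0,"z":-0.45,"ax":0,"ay":0,"az":0,"gripper":1},{"x":5.2,"y":0,"z":-0.45,"ax":0,"ay":0,"az":0,"gripper":1},{"x":6.2,"y":0,"z":-0.45,"ax":0,"ay":0,"az":0,"gripper":1},{"x":6.8,"y":0,"z":-0.45,"ax":0,"ay":0,"az":0,"gripper":1},{"x":7.1,"y":0,"z":-0.45,"ax":0,"ay":0,"az":0,"gripper":1},{"x":7.2,"y":0,"z":-0.45,"ax":0,"ay":0,"az":0,"gripper":1}]'
python3 -m inch '[{"x":0.1,"y":0,"z":0,"ax":0,"ay":0,"az":0,"gripper":1},{"x":0.2,"y":0,"z":0,"ax":0,"ay":0,"az":0,"gripper":1},{"x":0.3,"y":0,"z":0,"ax":0,"ay":0,"az":0,"gripper":1},{"x":0.4,"y":0,"z":0,"ax":0,"ay":0,"az":0,"gripper":1},{"x":0.5,"y":0,"z":0,"ax":0,"ay":0,"az":0,"gripper":1},{"x":0.6,"y":0,"z":0,"ax":0,"ay":0,"az":0,"gripper":1},{"x":0.6,"y":0,"z":0,"ax":0,"ay":0,"az":0,"gripper":1},{"x":0.6,"y":0,"z":0,"ax":0,"ay":0,"az":0,"gripper":1}]'
python3 g.py 596.6 149 20.5 6.5
```

```text
t: 26.6
ee_pos: [595.9, 149.2, 26.9]
eef_rot: [[-0.001, 0.994, 0.11], [-0.0, 0.11, -0.994], [-1.0, -0.001, 0.0]]
wrist_force: [0.2, 0.7, 0.6]
grip_width: 54.9
t: 27.27
ee_pos: [596.0, 149.3, 21.5]
eef_rot: [[-0.0, 0.994, 0.11], [-0.0, 0.11, -0.994], [-1.0, -0.0, -0.0]]
wrist_force: [-0.3, -0.0, -0.4]
grip_width: 55.1
t 27.27 p [596.  149.3  21.5] yaw 6.3 w 55.1 F [-0.3 -0.  -0.4] q [0.24 0.57 1.79 0.   0.78 0.13]
cm [0.1  0.05 0.03] rad [-0.003 -0.     0.   ] mm 1.0
```

```bash
python3 -m inch '[{"x":0.05,"y":0,"z":0,"ax":0,"ay":0,"az":0,"gripper":1},{"x":0.1,"y":0,"z":0,"ax":0,"ay":0,"az":0,"gripper":1},{"x":0.1,"y":0,"z":0,"ax":0,"ay":0,"az":0,"gripper":1},{"x":0.15,"y":0,"z":0,"ax":0,"ay":0,"az":0,"gripper":1},{"x":0.15,"y":0,"z":0,"ax":0,"ay":0,"az":0,"gripper":1},{"x":0.15,"y":0,"z":0,"ax":0,"ay":0,"az":0,"gripper":1},{"x":0.15,"y":0,"z":0,"ax":0,"ay":0,"az":0,"gripper":1},{"x":0.15,"y":0,"z":0,"ax":0,"ay":0,"az":0,"gripper":1}]'
python3 g.py 596.6 149 20.5 6.5
```

```text
t: 27.93
ee_pos: [596.1, 149.3, 20.4]
eef_rot: [[0.0, 0.994, 0.11], [0.0, 0.11, -0.994], [-1.0, 0.0, 0.0]]
wrist_force: [-2.8, -0.3, 4.9]
grip_width: 55.2
t 27.93 p [596.1 149.3  20.4] yaw 6.3 w 55.2 F [-2.8 -0.3  4.9] q [ 0.24  0.57  1.79 -0.    0.78  0.13]
cm [-0.01  0.05  0.03] rad [-0.003  0.    -0.   ] mm 1.0
```

Contact. Releasing and lifting.

```bash
python3 -m inch '[{"x":-0.03,"y":0,"z":0,"ax":0,"ay":0,"az":0,"gripper":-1},{"x":-0.03,"y":0,"z":0,"ax":0,"ay":0,"az":0,"gripper":-1},{"x":-0.03,"y":0,"z":0,"ax":0,"ay":0,"az":0,"gripper":-1},{"x":-0.03,"y":0,"z":0,"ax":0,"ay":0,"az":0,"gripper":-1},{"x":-0.03,"y":0,"z":0,"ax":0,"ay":0,"az":0,"gripper":-1},{"x":-0.03,"y":0,"z":0,"ax":0,"ay":0,"az":0,"gripper":-1},{"x":-0.03,"y":0,"z":0,"ax":0,"ay":0,"az":0,"gripper":-1},{"x":-0.03,"y":0,"z":0,"ax":0,"ay":0,"az":0,"gripper":-1}]'
python3 -m inch '[{"x":-1,"y":0,"z":0,"ax":0,"ay":0,"az":0,"gripper":-1},{"x":-3,"y":0,"z":0,"ax":0,"ay":0,"az":0,"gripper":-1},{"x":-5.5,"y":0,"z":0,"ax":0,"ay":0,"az":0,"gripper":-1},{"x":-8,"y":0,"z":0,"ax":0,"ay":0,"az":0,"gripper":-1},{"x":-10.5,"y":0,"z":0,"ax":0,"ay":0,"az":0,"gripper":-1},{"x":-12.5,"y":0,"z":0,"ax":0,"ay":0,"az":0,"gripper":-1},{"x":-14,"y":0,"z":0,"ax":0,"ay":0,"az":0,"gripper":-1},{"x":-14,"y":0,"z":0,"ax":0,"ay":0,"az":0,"gripper":-1}]'
python3 - <<'E'
from plant import arm
from h import *
c=arm.read_camera("wrist"); cv2.imwrite("pics/wrist9.png",c["frame"][:,:,::-1]); np.savez("wrist9.npz",**c)
W=cloud(c)
m=(abs(W[...,2]-30)<5)&(np.hypot(W[...,0]-596,W[...,1]-149)<58);p=W[m];print("pad",len(p),p.mean(0).round(1),np.percentile(p[:,2],[5,95]).round(1),cv2.minAreaRect(p[:,:2].astype(np.float32)))
E
python3 g.py 453.5 -83 130 44.5
```

```text
t: 28.6
ee_pos: [596.1, 149.3, 20.2]
eef_rot: [[-0.0, 0.994, 0.11], [-0.0, 0.11, -0.994], [-1.0, -0.0, 0.0]]
wrist_force: [0.2, 0.1, -0.4]
grip_width: 92.2
t: 29.27
ee_pos: [598.1, 149.8, 164.5]
eef_rot: [[0.006, 0.994, 0.11], [0.001, 0.11, -0.994], [-1.0, 0.006, -0.001]]
wrist_force: [0.1, -1.0, 0.1]
grip_width: 92.3
pad 3234 [596.6 151.7  30.1] [28.9 31.3] ((596.7782592773438, 149.95654296875), (54.86540985107422, 79.26822662353516), 6.241209506988525)
t 29.32 p [597.2 149.6 162.5] yaw 6.3 w 91.9 F [-0.1  0.2 -0.7] q [0.24 0.39 1.71 0.   1.04 0.13]
cm [  3.17 -16.85  21.54] rad [-0.667  0.001 -0.004] mm 275.0
```

View pics/wrist9.png

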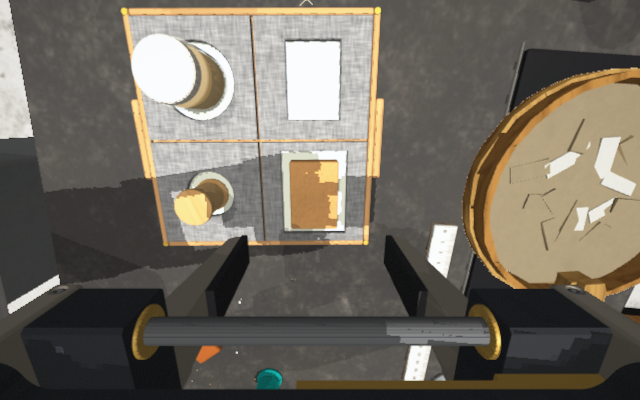

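The pad lies flat in its recess (top at 30.1 mm, centred at (314,195)). Last is the leather block.

```bash
python3 -m inch '[{"x":0.2,"y":-1,"z":1.2,"ax":-0.04,"ay":0,"az":0,"gripper":-1},{"x":0.5,"y":-2.8,"z":3.5,"ax":-0.11,"ay":0,"az":0,"gripper":-1},{"x":0.9,"y":-5,"z":6.4,"ax":-0.19,"ay":0,"az":0,"gripper":-1},{"x":1.3,"y":-7.4,"z":9.4,"ax":-0.28,"ay":0,"az":0,"gripper":-1},{"x":1.7,"y":-9.8,"z":12.4,"ax":-0.37,"ay":0,"az":0,"gripper":-1},{"x":2.1,"y":-12.2,"z":15.4,"ax":-0.46,"ay":0,"az":0,"gripper":-1},{"x":2.5,"y":-14.3,"z":18.2,"ax":-0.55,"ay":0,"az":0,"gripper":-1},{"x":2.9,"y":-16,"z":20.4,"ax":-0.64,"ay":0,"az":0,"gripper":-1}]'
python3 g.py 453.5 -83 130 44.5
python3 -m inch '[{"x":0.2,"y":-0.1,"z":1,"ax":-0.03,"ay":0,"az":0,"gripper":-1},{"x":0.2,"y":-0.1,"z":1.3,"ax":-0.03,"ay":0,"az":0,"gripper":-1},{"x":0.2,"y":-0.1,"z":1.3,"ax":-0.03,"ay":0,"az":0,"gripper":-1},{"x":0.2,"y":-0.1,"z":1.3,"ax":-0.03,"ay":0,"az":0,"gripper":-1},{"x":0.2,"y":-0.1,"z":1.3,"ax":-0.03,"ay":0,"az":0,"gripper":-1},{"x":0.2,"y":-0.1,"z":1.3,"ax":-0.03,"ay":0,"az":0,"gripper":-1},{"x":0.2,"y":-0.1,"z":1.3,"ax":-0.03,"ay":0,"az":0,"gripper":-1},{"x":0.2,"y":-0.1,"z":1.3,"ax":-0.03,"ay":0,"az":0,"gripper":-1}]'
python3 - <<'E'
from plant import arm
from h import *
c=arm.read_camera("wrist"); cv2.imwrite("pics/wrist10.png",c["frame"][:,:,::-1]); np.savez("wrist10.npz",**c)
W=cloud(c)
m=(abs(W[...,2]-22)<5)&(np.hypot(W[...,0]-453.5,W[...,1]+83)<50);p=W[m];print("blk",len(p),p.mean(0).round(1),np.percentile(p[:,2],[5,95]).round(1),cv2.minAreaRect(p[:,:2].astype(np.float32)))
E
python3 g.py 453.5 -83 10.5 44.5
```

```text
t: 29.98
ee_pos: [456.8, -72.5, 130.0]
eef_rot: [[-0.002, 0.729, 0.685], [0.0, 0.685, -0.729], [-1.0, -0.002, -0.002]]
wrist_force: [0.5, 0.5, 0.2]
grip_width: 92.0
t 29.98 p [456.8 -72.5 130. ] yaw 43.2 w 92.0 F [0.5 0.5 0.2] q [-0.16  0.21  2.05 -0.    0.88 -0.91]
cm [ 0.   -0.95  0.54] rad [-0.022 -0.002  0.002] mm 11.0
t: 30.65
ee_pos: [467.6, -80.8, 129.3]
eef_rot: [[0.0, 0.71, 0.704], [0.0, 0.704, -0.71], [-1.0, 0.0, 0.0]]
wrist_force: [-0.3, -1.0, 0.8]
grip_width: 92.4
blk 2157 [454.6 -80.4  21.9] [20.3 23.1] ((455.8247375488281, -81.376953125), (39.444759368896484, 61.603118896484375), 43.38578796386719)
t 30.7 p [467.6 -80.9 129.3] yaw 44.7 w 92.1 F [ 0.1 -0.1  0.6] q [-0.17  0.23  2.03 -0.    0.88 -0.95]
cm [11.88 -1.15 -0.84] rad [ 0.004  0.    -0.   ] mm 120.0
```

View pics/wrist10.png

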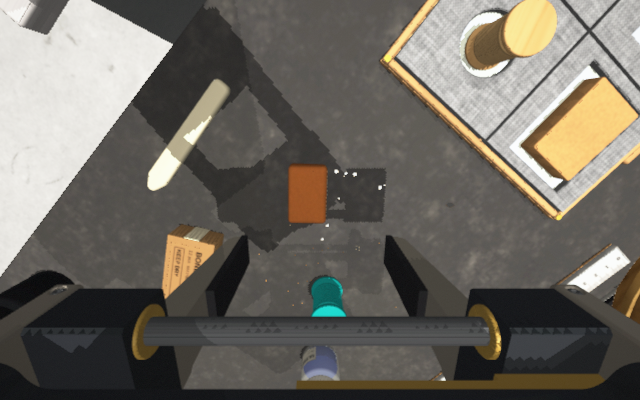

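```bash
python3 g.py 455.4 -81.5 11 44.2; python3 -m inch '[{"x":1.2,"y":-0.6,"z":-0.6,"ax":0.008,"ay":0,"az":0,"gripper":-1},{"x":3,"y":-0.9,"z":-0.8,"ax":0.008,"ay":0,"az":0,"gripper":-1},{"x":5.2,"y":-0.9,"z":-0.8,"ax":0.008,"ay":0,"az":0,"gripper":-1},{"x":7.4,"y":-0.9,"z":-0.8,"ax":0.008,"ay":0,"az":0,"gripper":-1},{"x":9.4,"y":-0.9,"z":-0.8,"ax":0.008,"ay":0,"az":0,"gripper":-1},{"x":10.8,"y":-0.9,"z":-0.8,"ax":0.008,"ay":0,"az":0,"gripper":-1},{"x":11.6,"y":-0.9,"z":-0.8,"ax":0.008,"ay":0,"az":0,"gripper":-1},{"x":11.8,"y":-0.9,"z":-0.8,"ax":0.008,"ay":0,"az":0,"gripper":-1}]'
python3 -m inch '[{"x":0,"y":0,"z":0,"ax":0,"ay":0,"az":0,"gripper":-1},{"x":0,"y":0,"z":0,"ax":0,"ay":0,"az":0,"gripper":-1},{"x":0,"y":0,"z":0,"ax":0,"ay":0,"az":0,"gripper":-1},{"x":0,"y":0,"z":0,"ax":0,"ay":0,"az":0,"gripper":-1},{"x":0,"y":0,"z":0,"ax":0,"ay":0,"az":0,"gripper":-1},{"x":0,"y":0,"z":0,"ax":0,"ay":0,"az":0,"gripper":-1},{"x":0,"y":0,"z":0,"ax":0,"ay":0,"az":0,"gripper":-1},{"x":0,"y":0,"z":0,"ax":0,"ay":0,"az":0,"gripper":-1}]'
python3 g.py 455.4 -81.5 11 44.2
```

```text
t 30.7 p [467.6 -80.9 129.3] yaw 44.7 w 92.1 F [ 0.1 -0.1  0.6] q [-0.17  0.23  2.03 -0.    0.88 -0.95]
cm [11.83 -0.91 -0.82] rad [ 0.009  0.    -0.   ] mm 119.0
t: 31.37
ee_pos: [454.8, -81.6, 10.2]
eef_rot: [[-0.002, 0.716, 0.698], [0.0, 0.698, -0.716], [-1.0, -0.001, -0.002]]
wrist_force: [-0.4, -0.2, 0.2]
grip_width: 92.0
t: 32.03
ee_pos: [455.6, -81.9, 11.4]
eef_rot: [[0.0, 0.717, 0.698], [-0.0, 0.698, -0.717], [-1.0, 0.0, 0.0]]
wrist_force: [1.0, -0.1, -0.2]
grip_width: 92.1
t 32.03 p [455.6 -81.9  11.4] yaw 44.2 w 92.1 F [ 1.  -0.1 -0.2] q [-0.18  0.42  2.12 -0.    0.6  -0.95]
cm [ 0.04  0.02 -0.04] rad [ 0.001  0.    -0.   ] mm 1.0
```

```bash
python3 -m inch '[{"x":0.05,"y":0,"z":0,"ax":0,"ay":0,"az":0,"gripper":1},{"x":0.05,"y":0,"z":0,"ax":0,"ay":0,"az":0,"gripper":1},{"x":0.05,"y":0,"z":0,"ax":0,"ay":0,"az":0,"gripper":1},{"x":0.05,"y":0,"z":0,"ax":0,"ay":0,"az":0,"gripper":1},{"x":0.05,"y":0,"z":0,"ax":0,"ay":0,"az":0,"gripper":1},{"x":0.05,"y":0,"z":0,"ax":0,"ay":0,"az":0,"gripper":1},{"x":0.05,"y":0,"z":0,"ax":0,"ay":0,"az":0,"gripper":1},{"x":0.05,"y":0,"z":0,"ax":0,"ay":0,"az":0,"gripper":1}]'
python3 -m inch '[{"x":0,"y":0,"z":0,"ax":0,"ay":0,"az":0,"gripper":1},{"x":0,"y":0,"z":0,"ax":0,"ay":0,"az":0,"gripper":1},{"x":0,"y":0,"z":0,"ax":0,"ay":0,"az":0,"gripper":1},{"x":0,"y":0,"z":0,"ax":0,"ay":0,"az":0,"gripper":1},{"x":0,"y":0,"z":0,"ax":0,"ay":0,"az":0,"gripper":1},{"x":0,"y":0,"z":0,"ax":0,"ay":0,"az":0,"gripper":1},{"x":0,"y":0,"z":0,"ax":0,"ay":0,"az":0,"gripper":1},{"x":0,"y":0,"z":0,"ax":0,"ay":0,"az":0,"gripper":1}]'
python3 -m inch '[{"x":-0.8,"y":0,"z":0,"ax":0,"ay":0,"az":0,"gripper":1},{"x":-2.3,"y":0,"z":0,"ax":0,"ay":0,"az":0,"gripper":1},{"x":-4.3,"y":0,"z":0,"ax":0,"ay":0,"az":0,"gripper":1},{"x":-6.5,"y":0,"z":0,"ax":0,"ay":0,"az":0,"gripper":1},{"x":-8.7,"y":0,"z":0,"ax":0,"ay":0,"az":0,"gripper":1},{"x":-10.5,"y":0,"z":0,"ax":0.01,"ay":0,"az":0,"gripper":1},{"x":-12,"y":0,"z":0,"ax":0.04,"ay":0,"az":0,"gripper":1},{"x":-12.5,"y":0.3,"z":-0.3,"ax":0.08,"ay":0,"az":0,"gripper":1}]'
python3 g.py 582.5 272 130 6.5
```

```text
t: 32.7
ee_pos: [455.5, -81.9, 10.8]
eef_rot: [[0.0, 0.717, 0.698], [-0.0, 0.698, -0.717], [-1.0, 0.0, 0.0]]
wrist_force: [0.1, -0.0, 0.2]
grip_width: 40.6
t: 33.37
ee_pos: [455.5, -81.9, 10.8]
eef_rot: [[-0.0, 0.717, 0.698], [0.0, 0.698, -0.717], [-1.0, -0.0, -0.0]]
wrist_force: [-0.5, 0.6, -0.2]
grip_width: 40.5
t: 34.03
ee_pos: [456.8, -78.2, 138.6]
eef_rot: [[0.004, 0.771, 0.637], [-0.001, 0.637, -0.771], [-1.0, 0.002, 0.003]]
wrist_force: [0.7, 0.1, -0.4]
grip_width: 40.4
t 34.03 p [456.8 -78.2 138.6] yaw 39.6 w 40.4 F [ 0.7  0.1 -0.4] q [-0.17  0.2   2.04 -0.    0.9  -0.86]
cm [  0.88  32.   -18.99] rad [ 0.577  0.002 -0.003] mm 372.0
```

```bash
python3 -m inch '[{"x":0,"y":1.4,"z":-0.8,"ax":0.03,"ay":0,"az":0,"gripper":1},{"x":0,"y":3.4,"z":-2,"ax":0.07,"ay":0,"az":0,"gripper":1},{"x":0,"y":5.6,"z":-3.3,"ax":0.11,"ay":0,"az":0,"gripper":1},{"x":0,"y":7.9,"z":-4.7,"ax":0.15,"ay":0,"az":0,"gripper":1},{"x":0,"y":10.2,"z":-6.1,"ax":0.2,"ay":0,"az":0,"gripper":1},{"x":0,"y":12.5,"z":-7.5,"ax":0.25,"ay":0,"az":0,"gripper":1},{"x":0,"y":14.8,"z":-8.9,"ax":0.3,"ay":0,"az":0,"gripper":1},{"x":0,"y":17.1,"z":-10.3,"ax":0.35,"ay":0,"az":0,"gripper":1}]'
python3 g.py 582.5 272 130 6.5
```

```text
t: 34.7
ee_pos: [521.6, 112.1, 136.4]
eef_rot: [[0.0, 0.943, 0.333], [0.0, 0.333, -0.943], [-1.0, 0.0, 0.0]]
wrist_force: [-0.4, -0.7, -0.6]
grip_width: 40.1
t 34.7 p [521.6 112.1 136.4] yaw 19.5 w 40.1 F [-0.4 -0.7 -0.6] q [ 0.21  0.3   1.9  -0.    0.94 -0.13]
cm [  0.64  11.07 -13.05] rad [ 0.226  0.    -0.   ] mm 171.0
```

```bash
python3 -m inch '[{"x":0.1,"y":1.9,"z":-2,"ax":0.04,"ay":0,"az":0,"gripper":1},{"x":0.1,"y":3.9,"z":-4.3,"ax":0.08,"ay":0,"az":0,"gripper":1},{"x":0.2,"y":5.9,"z":-6.6,"ax":0.12,"ay":0,"az":0,"gripper":1},{"x":0.3,"y":7.7,"z":-8.8,"ax":0.16,"ay":0,"az":0,"gripper":1},{"x":0.4,"y":9.1,"z":-10.6,"ax":0.19,"ay":0,"az":0,"gripper":1},{"x":0.5,"y":10.1,"z":-11.9,"ax":0.21,"ay":0,"az":0,"gripper":1},{"x":0.6,"y":10.8,"z":-12.7,"ax":0.226,"ay":0,"az":0,"gripper":1},{"x":0.6,"y":11,"z":-13,"ax":0.226,"ay":0,"az":0,"gripper":1}]'
python3 -m inch '[{"x":0,"y":0,"z":0,"ax":0,"ay":0,"az":0,"gripper":1},{"x":0,"y":0,"z":0,"ax":0,"ay":0,"az":0,"gripper":1},{"x":0,"y":0,"z":0,"ax":0,"ay":0,"az":0,"gripper":1},{"x":0,"y":0,"z":0,"ax":0,"ay":0,"az":0,"gripper":1},{"x":0,"y":0,"z":0,"ax":0,"ay":0,"az":0,"gripper":1},{"x":0,"y":0,"z":0,"ax":0,"ay":0,"az":0,"gripper":1},{"x":0,"y":0,"z":0,"ax":0,"ay":0,"az":0,"gripper":1},{"x":0,"y":0,"z":0,"ax":0,"ay":0,"az":0,"gripper":1}]'
python3 - <<'E'
from plant import arm
from h import *
c=arm.read_camera("wrist"); cv2.imwrite("pics/wrist11.png",c["frame"][:,:,::-1]); np.savez("wrist11.npz",**c)
E
python3 g.py 582.8 272 28 6.5
```

```text
t: 35.37
ee_pos: [581.8, 271.7, 130.0]
eef_rot: [[0.0, 0.993, 0.116], [0.0, 0.116, -0.993], [-1.0, 0.0, -0.0]]
wrist_force: [-0.5, -0.7, -0.6]
grip_width: 40.0
t: 36.03
ee_pos: [581.6, 270.0, 129.9]
eef_rot: [[0.0, 0.993, 0.116], [0.0, 0.116, -0.993], [-1.0, 0.0, -0.0]]
wrist_force: [-0.6, -0.0, -1.0]
grip_width: 40.1
t 36.08 p [581.6 270.  129.8] yaw 6.6 w 40.0 F [ 0.5 -0.6 -0.3] q [ 0.43  0.46  1.67 -0.    1.01  0.32]
cm [10.18  0.15 -0.18] rad [ 0.002  0.    -0.   ] mm 102.0
```

View pics/wrist11.png

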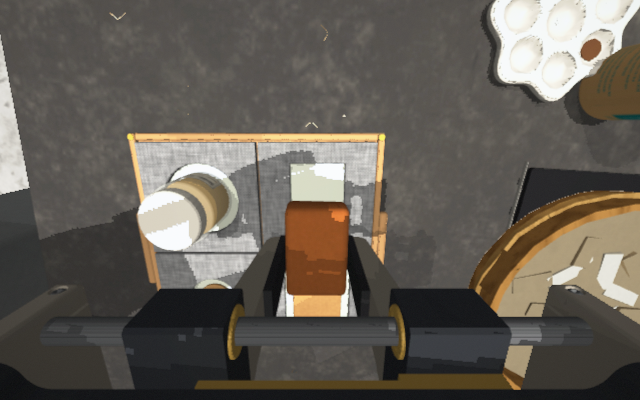

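```bash
python3 - <<'E'
from h import *
c=np.load("wrist11.npz");W=cloud(c)
a,b=plane(c,290.5,163.5,18),plane(c,344.5,163.5,18);m=(a+b)/2;print(a.round(1),b.round(1),"centre",(m[:2]+39*np.array([np.sin(.1134),-np.cos(.1134)])).round(1))
m=(abs(W[...,2]-141)<5)&(np.hypot(W[...,0]-582,W[...,1]-270)<50);p=W[m];print(len(p),p.mean(0).round(1),np.percentile(p[:,1],[1,99]).round(1),np.median(p[:,2]))
E
```

```text
[551.2 307.4  18. ] [605.9 313.8  18. ] centre [582.9 271.8]
5807 [581.7 273.2 140.8] [240.9 301.4] 140.8943510171424
```

```bash
python3 -m inch '[{"x":1.2,"y":0.1,"z":-0.15,"ax":0,"ay":0,"az":0,"gripper":1},{"x":3,"y":0.15,"z":-0.2,"ax":0,"ay":0,"az":0,"gripper":1},{"x":5,"y":0.15,"z":-0.2,"ax":0,"ay":0,"az":0,"gripper":1},{"x":6.9,"y":0.15,"z":-0.2,"ax":0,"ay":0,"az":0,"gripper":1},{"x":8.4,"y":0.15,"z":-0.2,"ax":0,"ay":0,"az":0,"gripper":1},{"x":9.5,"y":0.15,"z":-0.2,"ax":0,"ay":0,"az":0,"gripper":1},{"x":10.1,"y":0.15,"z":-0.2,"ax":0,"ay":0,"az":0,"gripper":1},{"x":10.2,"y":0.15,"z":-0.2,"ax":0,"ay":0,"az":0,"gripper":1}]'
python3 -m inch '[{"x":0.1,"y":0,"z":0,"ax":0,"ay":0,"az":0,"gripper":1},{"x":0.2,"y":0,"z":0,"ax":0,"ay":0,"az":0,"gripper":1},{"x":0.3,"y":0,"z":0,"ax":0,"ay":0,"az":0,"gripper":1},{"x":0.4,"y":0,"z":0,"ax":0,"ay":0,"az":0,"gripper":1},{"x":0.5,"y":0,"z":0,"ax":0,"ay":0,"az":0,"gripper":1},{"x":0.6,"y":0,"z":0,"ax":0,"ay":0,"az":0,"gripper":1},{"x":0.6,"y":0,"z":0,"ax":0,"ay":0,"az":0,"gripper":1},{"x":0.6,"y":0,"z":0,"ax":0,"ay":0,"az":0,"gripper":1}]'
python3 g.py 582.8 272 21 6.5
```

```text
t: 36.75
ee_pos: [582.1, 272.0, 26.2]
eef_rot: [[-0.002, 0.993, 0.116], [-0.001, 0.116, -0.993], [-1.0, -0.002, 0.001]]
wrist_force: [-0.3, -0.0, -0.8]
grip_width: 40.4
t: 37.42
ee_pos: [582.8, 272.3, 21.8]
eef_rot: [[-0.0, 0.993, 0.116], [0.0, 0.116, -0.993], [-1.0, 0.0, -0.0]]
wrist_force: [0.7, -0.3, 0.9]
grip_width: 40.5
t 37.42 p [582.8 272.3  21.8] yaw 6.6 w 40.5 F [ 0.7 -0.3  0.9] q [0.43 0.6  1.72 0.   0.82 0.32]
cm [ 0.08 -0.    0.03] rad [ 0.003 -0.    -0.   ] mm 1.0
```

```bash
python3 -m inch '[{"x":0.05,"y":0,"z":0,"ax":0,"ay":0,"az":0,"gripper":1},{"x":0.1,"y":0,"z":0,"ax":0,"ay":0,"az":0,"gripper":1},{"x":0.1,"y":0,"z":0,"ax":0,"ay":0,"az":0,"gripper":1},{"x":0.15,"y":0,"z":0,"ax":0,"ay":0,"az":0,"gripper":1},{"x":0.15,"y":0,"z":0,"ax":0,"ay":0,"az":0,"gripper":1},{"x":0.15,"y":0,"z":0,"ax":0,"ay":0,"az":0,"gripper":1},{"x":0.15,"y":0,"z":0,"ax":0,"ay":0,"az":0,"gripper":1},{"x":0.15,"y":0,"z":0,"ax":0,"ay":0,"az":0,"gripper":1}]'
python3 g.py 582.8 272 21 6.5
```

```text
t: 38.08
ee_pos: [582.9, 272.3, 20.8]
eef_rot: [[0.0, 0.993, 0.116], [0.0, 0.116, -0.993], [-1.0, 0.0, -0.0]]
wrist_force: [-1.9, -0.2, 4.9]
grip_width: 40.1
t 38.08 p [582.9 272.3  20.8] yaw 6.6 w 40.1 F [-1.9 -0.2  4.9] q [0.43 0.6  1.72 0.   0.82 0.32]
cm [-0.02 -0.01  0.03] rad [ 0.002 -0.    -0.   ] mm 0.0
```

```bash
python3 -m inch '[{"x":-0.03,"y":0,"z":0,"ax":0,"ay":0,"az":0,"gripper":-1},{"x":-0.03,"y":0,"z":0,"ax":0,"ay":0,"az":0,"gripper":-1},{"x":-0.03,"y":0,"z":0,"ax":0,"ay":0,"az":0,"gripper":-1},{"x":-0.03,"y":0,"z":0,"ax":0,"ay":0,"az":0,"gripper":-1},{"x":-0.03,"y":0,"z":0,"ax":0,"ay":0,"az":0,"gripper":-1},{"x":-0.03,"y":0,"z":0,"ax":0,"ay":0,"az":0,"gripper":-1},{"x":-0.03,"y":0,"z":0,"ax":0,"ay":0,"az":0,"gripper":-1},{"x":-0.03,"y":0,"z":0,"ax":0,"ay":0,"az":0,"gripper":-1}]'
python3 -m inch '[{"x":-1,"y":0,"z":0,"ax":0,"ay":0,"az":0,"gripper":-1},{"x":-3,"y":0,"z":0,"ax":0,"ay":0,"az":0,"gripper":-1},{"x":-5.5,"y":0,"z":0,"ax":0,"ay":0,"az":0,"gripper":-1},{"x":-8.5,"y":0,"z":0,"ax":0,"ay":0,"az":0,"gripper":-1},{"x":-11.5,"y":0,"z":0,"ax":0,"ay":0,"az":0,"gripper":-1},{"x":-14,"y":0,"z":0,"ax":0,"ay":0,"az":0,"gripper":-1},{"x":-16,"y":0,"z":0,"ax":0,"ay":0,"az":0,"gripper":-1},{"x":-16,"y":0,"z":0,"ax":0,"ay":0,"az":0,"gripper":-1}]'
python3 -m inch '[{"x":0,"y":0,"z":-2,"ax":0,"ay":0,"az":0,"gripper":-1},{"x":0,"y":0,"z":-5,"ax":0,"ay":0,"az":0,"gripper":-1},{"x":0,"y":0,"z":-8,"ax":0,"ay":0,"az":0,"gripper":-1},{"x":0,"y":0,"z":-11,"ax":0,"ay":0,"az":0,"gripper":-1},{"x":0,"y":0,"z":-13,"ax":0,"ay":0,"az":0,"gripper":-1},{"x":0,"y":0,"z":-14,"ax":0,"ay":0,"az":0,"gripper":-1},{"x":0,"y":0,"z":-14,"ax":0,"ay":0,"az":0,"gripper":-1},{"x":0,"y":0,"z":-14,"ax":0,"ay":0,"az":0,"gripper":-1}]'
python3 - <<'E'
from plant import arm
from h import *
for n in("wrist","scene","top"):
    c=arm.read_camera(n); cv2.imwrite(f"pics/{n}12.png",c["frame"][:,:,::-1]); W=cloud(c)
    for k,(x,y,h,r) in dict(jar=(460,258,85,40),spool=(474,135.5,68,30),pad=(596.5,149,30,58),block=(582.5,272,32,45),sj=(623,-234,58,35),carton=(419.4,-238,32,60),teal=(556,-155,58,30),black=(320,-397,75,40)).items():
        m=(abs(W[...,2]-h)<6)&(np.hypot(W[...,0]-x,W[...,1]-y)<r);p=W[m]
        if len(p)>20:
            q=cv2.minAreaRect(p[:,:2].astype(np.float32));print(n,k,len(p),p.mean(0).round(1),np.round(q[0],1),np.round(q[1],1),round(q[2],1))
E
python3 g.py
```

```text
t: 38.75
ee_pos: [582.8, 272.3, 20.5]
eef_rot: [[-0.0, 0.993, 0.116], [-0.0, 0.116, -0.993], [-1.0, -0.0, 0.0]]
wrist_force: [-0.6, 0.6, -0.6]
grip_width: 90.7
t: 39.42
ee_pos: [585.2, 273.4, 186.3]
eef_rot: [[0.007, 0.993, 0.116], [0.003, 0.116, -0.993], [-1.0, 0.007, -0.002]]
wrist_force: [0.5, 0.9, 0.3]
grip_width: 92.0
t: 40.08
ee_pos: [566.2, 410.7, 180.0]
eef_rot: [[-0.001, 0.993, 0.117], [-0.001, 0.117, -0.993], [-1.0, -0.001, 0.001]]
wrist_force: [0.3, -0.9, -1.3]
grip_width: 91.8
wrist jar 48 [482.1 271.2  83. ] [481.5 269.5] [ 5.6 12.3] 30.9
wrist spool 303 [475.5 145.2  67.2] [474.5 144.8] [37.3 19.3] 6.3
wrist pad 1295 [596.5 155.3  30.2] [596.9 154.7] [54.1 66.1] 5.8
wrist block 1223 [583.  275.7  31.7] [583.6 273.4] [40.1 61.1] 6.0
scene jar 118 [459.7 253.2  82.7] [460.  252.1] [54.1 49.2] 69.5
scene spool 70 [474.8 129.8  65.1] [475.1 130.8] [37. 34.] 67.5
scene pad 234 [595.2 144.8  27.4] [595.9 145.3] [56.4 84. ] 4.4
scene block 110 [581.2 267.6  29.4] [581.8 267.3] [40.3 65.2] 2.8
scene sj 129 [ 626.2 -238.8   55.9] [ 626.2 -237.8] [41.2 39.3] 44.7
scene carton 480 [ 421.8 -242.8   30.1] [ 422.9 -241.3] [53.2 91.5] 30.2
scene teal 96 [ 559.1 -159.5   55.8] [ 558.8 -160.4] [36.8 34.2] 54.2
scene black 332 [ 320.9 -399.3   73.4] [ 321.6 -398.6] [51.6 50.9] 7.3
top jar 321 [456.7 257.3  85.3] [456.9 257.7] [50.7 52. ] 15.9
top spool 163 [471.3 134.3  68.2] [471.6 134.3] [35.1 35.9] 0.5
top pad 564 [592.2 149.5  30.1] [593.  149.8] [57.4 80.5] 5.7
top block 314 [578.6 271.7  31.7] [579.4 272.1] [41.  61.7] 5.8
top sj 189 [ 623.4 -234.3   58.1] [ 624.3 -234.7] [41.  40.9] 61.4
top carton 606 [ 419.3 -237.7   32.6] [ 419.4 -237.9] [49.7 91.4] 30.4
top teal 160 [ 556.4 -155.    58.3] [ 556.8 -155.2] [36.5 37.2] 45.4
top black 346 [ 318.9 -394.7   75.8] [ 319.5 -395.1] [51.3 51.4] 59.3
t 40.23 p [566.8 409.9 180.5] yaw 6.6 w 91.7 F [ 0.2 -0.4 -0.7] q [ 0.62  0.5   1.49 -0.    1.16  0.51]
```

View pics/wrist12.png

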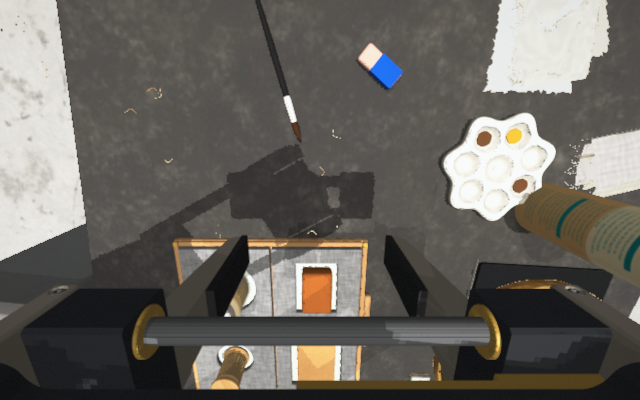

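View pics/scene12.png

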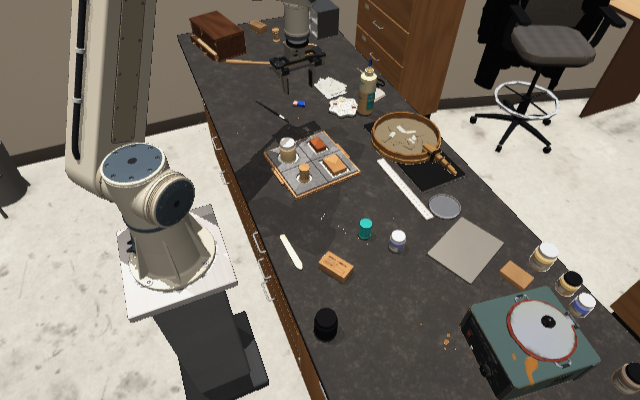

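The scene view shows all four items in their recesses: jar (288,148), block (318,145), spool (304,173) and pad (335,162). The carton, small jar, teal spool and black jar haven't moved. Top heights match seated values, so I'm handing in.

```bash
python3 -c "
from plant import arm
print(arm.hand_in())"
```

```text
the job is handed in; nothing more can be done
None
```

I packed the large jar, wooden spool, cork pad and leather block, in that order, each into its own recess. I released everything and handed the job in at about 40 s of the 112 s allowed, with the gripper open and clear.

- **Seating:** The top camera's final heights were jar 85.3 mm, spool 68.2 mm, pad 30.1 mm and block 31.7 mm. The expected heights on the recess floor are 85, 68, 30 and 32 mm. All four were centred to within about 2 mm when compared with the recesses in the same camera, and the jar stayed upright throughout.
- **Left alone:** The small jar and carton stayed within 1 mm of where they started, as did the teal spool and the black jar. Nothing along the back of the bench was touched.
- **Forces:** The largest wrist force I read was about 16 N, while setting the jar down.
- **Disagreements:** The cameras differed from each other by 2–5 mm in position. The scene camera also read about 2.5 mm low in height, on the bare worktop too. I used the wrist camera for the final alignment. In its last picture the gripper partly hid the jar and spool, so their final check relies on the top and scene cameras.

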